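Load and close a finishing barrel for scissors

ROBOT

A 6-joint arm with a two-finger parallel gripper is mounted at the origin on the work surface. World frame = base frame: x ahead of the robot, y to its left, z up, the work surface at z = 0. Lengths are in m, angles in rad, forces in N, time in s.
With the tool pointing down it reaches from about 0.2 to 0.875 m from the base axis. Payload 3.4 kg.
Tool frame: the origin (TCP) lies midway between the tips of the shut fingers; the grasp point (between the pads) lies 19 mm behind it; y points along the fingers, x is the direction in which the jaws open and shut, and the axes are right-handed (so a half turn about y gives the same grasp; the last joint's range is limited). The gripper opens to 94 mm and grips with 3 to 60 N. Pads are 16 mm wide; open, the fingers measure 119 mm over their backs; the gripper's body (75 mm by 177 mm) begins 78 mm behind the grasp point.
Start: joints at [-1.276, 0.276, 1.505, -0, 1.361, -0.121], TCP at [0.232, -0.526, 0.205] pointing down, gripper open.
Joint ranges: [-2.89, 2.89], [-0.75, 2.08], [0.22, 2.7], [-1.18, 4.32], [0.11, 2.71], [-2.7, 2.7]. Speed limits (rad/s): [2.57, 2.57, 3.14, 3.14, 3.14, 3.14].

INTERFACE

Orientations are given as [roll, pitch, yaw] about the fixed x, y, z axes, in that order (R = Rz(yaw) Ry(pitch) Rx(roll)).
In Python, from plant import state, grab_frame, camera_params, finish_job, cut_out gives the robot as it stands.
- The arm moves only by the tool servo_tool, never from a script. Its argument "targets" is a list that holds one entry, the list of rows, each a list of 7 numbers: the closure, from 0 (fully open) to 1 (shut), then the shift along the tool's x, y, z in m, then the turn, a rotation vector about the tool's x, y, z in units of 6 degrees (1.0 is 6 degrees). In form: [[[jaw, tx, ty, tz, ax, ay, az], ...]]. A call has 1 to 20 rows; each row shifts and turns the pose as measured when the row begins, along the tool's axes as they then stand; what a row does not reach is not made up. A row lasts 1/12 s, in which the tool goes at most 41.7 mm and 7.16 degrees, less where a joint would pass 70% of its speed; a pose out of reach is approached as far as the arm can. A call is refused whole if a number of a shift passes 0.0417 or a number of a turn 1, either way. A call with a gripper value outside its range is refused whole. The fingers move at their own pace and stop on an object; "newtons" is the grip in N (left out, the last holds). Time passes only in rows, so rows that do not move let the fingers close. It gives the time, the measured TCP pose, the force and the opening at its end, in the units of the state.
- state(): the state, without advancing time (a new reading comes with each control period).
- grab_frame(name): name is "side" or "top" or "wrist"; returns the picture (400x640x3 uint8, blue, green, red); there is no depth.
- camera_params(name): a dict with "intrinsics" (3x3 intrinsics, pixels), "eye" and "attitude" of the camera in the world; the wrist camera has in their place "tool_from_camera" (4x4, takes a point from camera to tool coordinates, whose origin is the TCP and whose axes are the tool frame's). Camera axes: x right, y down, z forward; pixel columns grow to the right and rows downward; lengths in m; the calibration is good to about 2 mm. A picture is of the moment at which its call begins: read the wrist's pose just before it. camera_params takes no time and is no camera call.
- finish_job(): hands the job in, once; it reports no verdict.
Trained networks look in the newest picture that a camera, given by its name, has taken for a name from the list of things; names that differ only in an ending like _2 or _b are one class to them, and where a whole thing is asked for, a point or a joint stands for the part that bears it (a point fixed in the world has none). Each returns a list of dicts, best first, with "conf" (0 to 1); they miss things now and then, are a little off and sometimes report something else, mostly with a low value. They report only what shows in the picture. A call takes as long as a camera call. They do not tell look-alikes from the thing itself.
- cut_out(camera, query): "region" (400x640 bool, what is visible of it) and "position" ([row, column] in pixels, amid what is visible of it).
The state is a dict: "time_s": time; "qpos": joint angles; "joint_velocities": joint speeds; "joint_torque": joint torques, N m; "position": TCP position; "tool_rot": TCP orientation; "wrist_force": force on the tool from outside, world axes, zero at the start; "moment": the same for the moment, N m; "grip_width": finger opening in m.
Only numpy, scipy, OpenCV 4.12 (cv2) and the standard library are available. Lean on these libraries where they do the work, as an engineer would, in place of code of your own. Each camera call takes 0.05 s, during which the arm holds its last target.

TASK

Put all the small scissors that lie loose on the bench (not those in the basket and the tray) into the blue finishing barrel, and set its lid squarely on the red gasket. Then swing the clamp bar over the lid into the fork, drop the yellow-handled pin through the fork and the bar's eye until its collar sits fully home, and only then turn the red cam lever its full quarter turn so that the lid is drawn down tight; leave the other things on the bench where they are.

Things in the scene. Friction and masses are not known exactly. Their poses are not given: they have to be found in the camera images.
- barrel: Blue barrel fixed in a grey cradle. Origin on the bench under its middle; x points away from the robot, from fork to bar pivot; y along the barrel; z up. Mouth on top 116 mm (x) by 176 mm (y), walls 10 mm, inner floor 31 mm above the bench, sloping up at its x edges. Red sprung gasket round the mouth, top at 126 mm, yields up to 7 mm. Cradle uprights reach 129 mm out in y, 94 mm high.
- barrel_mouth (a point): Centre of the barrel's mouth at the height of the free gasket's top (126 mm above the bench).
- fork_top (a point): Centre of the hole on top of the fork's upper ear; axes as the barrel's. The fork, on the robot's side of the barrel, has two steel ears 34 mm square and 10 mm thick (tops 180 and 214 mm above the bench), each with a vertical 12 mm hole; open to both sides (y), closed towards the robot by a web 22 to 34 mm from the holes' axis.
- bar_pivot (a point): Upright axis about which the clamp bar swings, beyond the barrel, 208 mm from the fork's holes; point at the height of the bar's top (198 mm).
- bar (a joint): Swing of the steel clamp bar (26 mm wide, 12 mm thick, underside 186 mm above the bench), rad: 0 = over the lid with its eye in line with the fork's holes, 1.57 = swung clear to the +y side. Range -0.05 to 1.9: no stop at 0, the eye can overrun by 10 mm. Friction about 0.1 N m; it stays where it is left.
- bar_eye (a point): Centre of the 12.5 mm eye hole at the bar's end, on the bar's top (198 mm above the bench). The end round the eye is 34 mm square and passes between the fork's ears with 6 mm to spare above and below.
- bar_grip (a point): Middle of the black upright grip on the clamp bar (16 mm diameter, from 198 to 238 mm above the bench), 158 mm from the pivot: held from above it swings the bar. The bar top is clear for 35 mm inwards (to the cam hub) and 50 mm outwards (to the eye).
- cam (a joint): Turn of the cam on the bar, rad: 0 = open, lever square to the bar (to barrel +y when the bar is closed); grows clockwise from above to 1.57 = tight, lever along the bar towards the pivot. A quarter turn drives a 24 mm foot 8 mm down onto the lid's block; open, the foot is at 168 mm, 3 mm above the block of a seated lid. Friction about 0.2 N m; stays where left.
- cam_axis (a point): A point on the cam's upright axis, 104 mm from the bar's pivot, 224 mm above the bench.
- cam_knob (a point): Middle of the red upright knob at the end of the cam lever (18 mm diameter, from 211 to 245 mm above the bench), 75 mm from the cam's axis.
- lid_block (a point): Centre of the yellow block (44 mm in lid x, 30 mm in lid y, 32 mm tall) on the loose lid: plate 144 by 204 by 8 mm, its top 16 mm below this point, 0.4 kg. Under it a skirt 108 by 168 mm, 10 mm deep (34 mm below this point), fits the mouth with 4 mm play. Lid x goes along barrel x, either way. This point is at 149 mm on the gasket, 145 mm drawn tight. Starts flat on the bench, left.
- pin_grip (a point): Centre of the loose pin's yellow handle (16 mm diameter, 36 mm tall). Below it a brass collar 22 mm wide, its underside 23 mm below this point, then a 10 mm steel shank, tip 83 mm below this point, last 12 mm tapered to 4 mm. Starts upright in the wooden block, collar on the block; fully home in the fork, collar on the upper ear, this point is 237 mm above the bench.
- block_top (a point): Centre of the top of the wooden block (56 mm square, 66 mm high, fixed) whose hole holds the pin at the start.
- scissors1_mid (a point): Small bright steel scissors, closed, lying flat on the bench at the right (2 to 4 pairs are there; absent ones read None). This point is at the screw, half-way up their 5 mm thickness (bench at -2.5 mm); here they are 12 mm wide. Local x runs along the scissors: blades to +49 mm (9 mm wide), finger rings to -47 mm (44 mm wide over both rings).
- scissors2_mid (a point): Small bright steel scissors, closed, lying flat on the bench at the right (2 to 4 pairs are there; absent ones read None). This point is at the screw, half-way up their 5 mm thickness (bench at -2.5 mm); here they are 12 mm wide. Local x runs along the scissors: blades to +49 mm (9 mm wide), finger rings to -47 mm (44 mm wide over both rings).
- scissors3_mid (a point): Small bright steel scissors, closed, lying flat on the bench at the right (2 to 4 pairs are there; absent ones read None). This point is at the screw, half-way up their 5 mm thickness (bench at -2.5 mm); here they are 12 mm wide. Local x runs along the scissors: blades to +49 mm (9 mm wide), finger rings to -47 mm (44 mm wide over both rings).
- scissors4_mid (a point): Small bright steel scissors, closed, lying flat on the bench at the right (2 to 4 pairs are there; absent ones read None). This point is at the screw, half-way up their 5 mm thickness (bench at -2.5 mm); here they are 12 mm wide. Local x runs along the scissors: blades to +49 mm (9 mm wide), finger rings to -47 mm (44 mm wide over both rings).
- compound_stick: The red-brown stick of polishing compound, a bystander: leave it where it is.
- felt_wheel: The felt wheel, a bystander: leave it where it is.
- tin: The paste jar, a bystander: leave it where it is.
- wrench: The wrench, a bystander: leave it where it is.
- brush: The brush, a bystander: leave it where it is.
- gauge: The calliper gauge, a bystander: leave it where it is.
Not all that is in view belongs to the job. What is shaped like the part that bears scissors4_mid but green is not meant.

How it is judged:
By the outcome, as a careful person would: the job done as asked, in the order asked, and still so for the second after the job is handed in, with the robot touching nothing.
Of scissors1, scissors2, scissors3, scissors4 only 2 to 4 are there at a start; the rules pass over those that are not, and their reading is None.
At some moment in a run one of scissors1, scissors2, scissors3, scissors4 may be knocked a few centimetres aside while the robot is not near it.
It also fails if it takes over 210 s, if anything falls off the work surface, if the arm or the gripper's body presses on something with over 40 N, if the wrist force passes 120 N, or if a joint passes its speed limit or range.

## Working session

There is one attempt and no reset: what is moved stays moved. The work goes in short steps, Python scripts to look and compute and a tool call to move; the robot and the scene stay as the last step left them, time stands still between calls to the robot, and variables do not carry over. Pictures are saved under pics/ and viewed, and the job is handed in when it is done.

Besides the shell and the picture viewer there is one more tool, called after "Call:" as name([rows], argument=value, ...), one row to a line, values as JSON. servo_tool: Moves the arm, as the interface text tells. Its arguments: {"type":"object","properties":{"targets":{"type":"array"},"newtons":{"type":"number"}},"required":["targets"]}

```bash
ls; mkdir -p pics; python3 - <<'E'
from plant import *
import cv2
print(state())
for n in ("side","top","wrist"):
    cv2.imwrite(f"pics/{n}0.png",grab_frame(n))
    print(n,camera_params(n))
E
```

```text
pics
{'time_s': 0.0, 'qpos': array([-1.27601061e+00,  2.76609717e-01,  1.50611700e+00, -2.96199625e-05,
        1.36069470e+00, -1.21011862e-01]), 'joint_velocities': array([ 0.00013445,  0.00163813, -0.00018704,  0.00128391, -0.0004007 ,
        0.00023253]), 'joint_torque': array([ 1.50887245e-04, -4.04582584e+01, -2.37224972e+01,  7.03963498e-02,
        3.44783929e-02, -1.23433551e-04]), 'position': array([ 0.23206672, -0.52547126,  0.20460278]), 'tool_rot': array([-1.57060431,  0.00181888, -1.15499237]), 'wrist_force': array([ 0.67695534, -0.73090185, -0.08598936]), 'moment': array([-0.01432535, -0.04619432,  0.03373493]), 'grip_width': 0.09386633188161805}
side {'intrinsics': array([[506.6017712 ,   0.        , 317.27595233],
       [  0.        , 506.6017712 , 200.6425596 ],
       [  0.        ,   0.        ,   1.        ]]), 'eye': array([-0.09462637, -0.9894552 ,  1.00216365]), 'attitude': array([-2.2246897 ,  0.01109278, -0.60590394])}
top {'intrinsics': array([[434.10966777,   0.        , 326.21060047],
       [  0.        , 434.10966777, 198.78966366],
       [  0.        ,   0.        ,   1.        ]]), 'eye': array([ 0.33783386, -0.06963271,  1.48395223]), 'attitude': array([-2.99570608, -0.02286461, -1.56321943])}
wrist {'intrinsics': array([[276.52063787,   0.        , 322.59950866],
       [  0.        , 276.52063787, 197.71982336],
       [  0.        ,   0.        ,   1.        ]]), 'tool_from_camera': array([[ 9.99999699e-01,  5.52733580e-04,  5.45123301e-04,
        -1.06151826e-03],
       [-3.91911533e-04, -2.46705413e-01,  9.69090442e-01,
        -1.80143201e-01],
       [ 6.70133699e-04, -9.69090364e-01, -2.46705122e-01,
         7.16018177e-02],
       [ 0.00000000e+00,  0.00000000e+00,  0.00000000e+00,
         1.00000000e+00]])}
```

View pics.

View pics/top0.png

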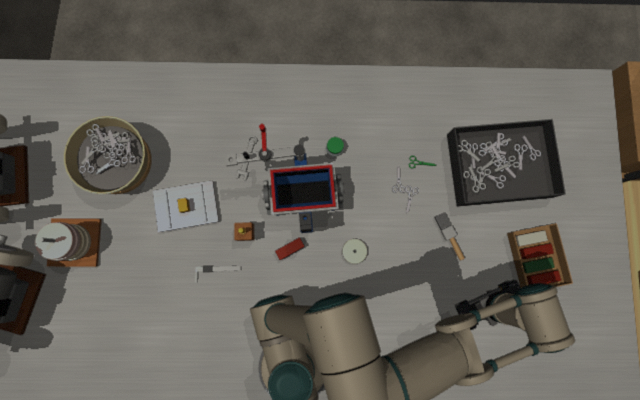

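View pics/side0.png

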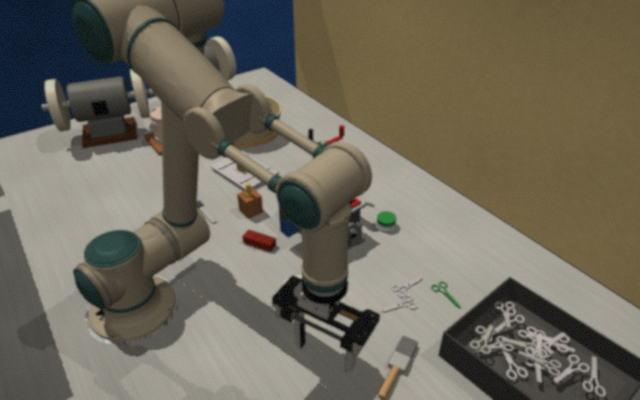

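View pics/wrist0.png

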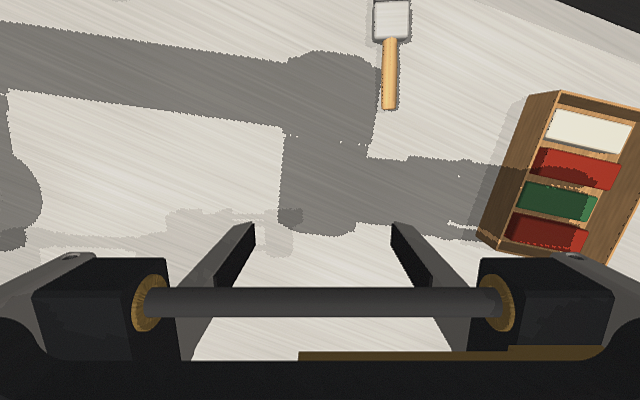

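```bash
python3 - <<'E'
import cv2
a=cv2.imread("pics/top0.png")
cv2.imwrite("pics/topA.png",cv2.resize(a[115:265,145:345],None,fx=4,fy=4,interpolation=cv2.INTER_CUBIC))
cv2.imwrite("pics/topB.png",cv2.resize(a[140:230,370:450],None,fx=6,fy=6,interpolation=cv2.INTER_CUBIC))
E
```

```text
(no output)
```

View pics/topA.png

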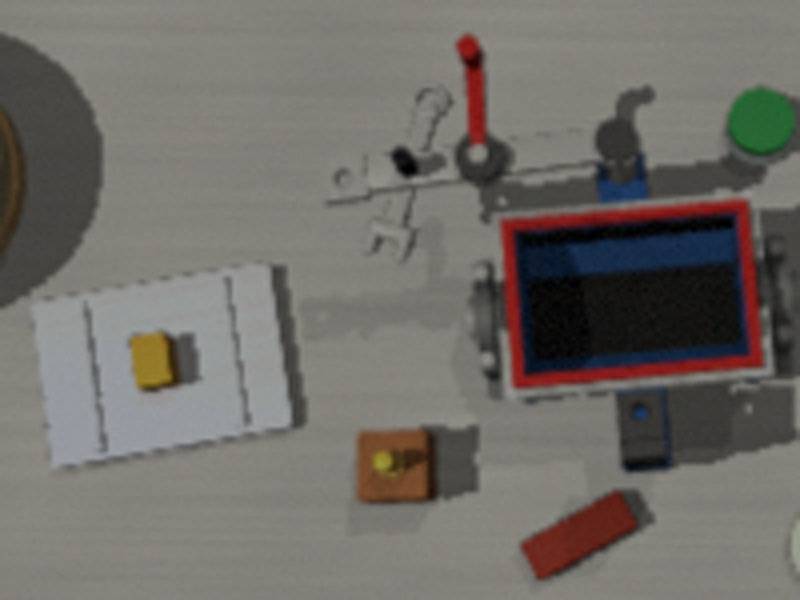

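View pics/topB.png

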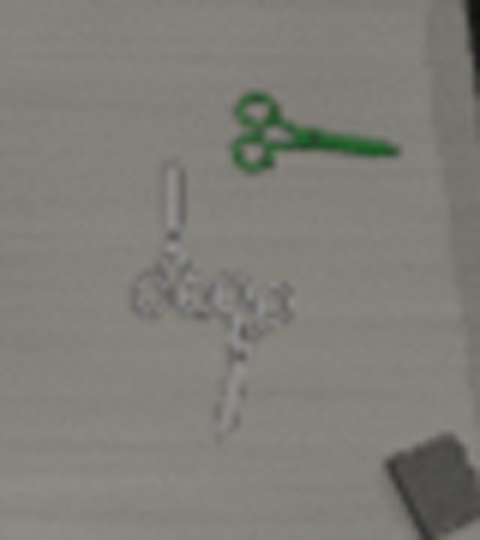

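```bash
cat > h.py <<'E'
import numpy as np, cv2
from scipy.spatial.transform import Rotation as Rn
from plant import *
def rpy(a): return Rn.from_euler('xyz',a).as_matrix()
def cam(n,s=None):
    p=camera_params(n)
    if n=="wrist":
        s=s or state(); T=np.eye(4); T[:3,:3]=rpy(s['tool_rot']); T[:3,3]=s['position']
        M=T@p['tool_from_camera']; return p['intrinsics'],M[:3,:3],M[:3,3]
    return p['intrinsics'],rpy(p['attitude']),p['eye']
def ray(c,u,v):
    K,R,e=c; d=R@np.linalg.inv(K)@[u,v,1]; return e,d/np.linalg.norm(d)
def onplane(c,u,v,z):
    e,d=ray(c,u,v); return e+d*(z-e[2])/d[2]
def proj(c,P):
    K,R,e=c; q=K@(R.T@(np.asarray(P,float)-e)); return q[:2]/q[2]
def tri(obs):
    A=np.zeros((3,3));b=np.zeros(3)
    for c,u,v in obs:
        e,d=ray(c,u,v);M=np.eye(3)-np.outer(d,d);A+=M;b+=M@e
    P=np.linalg.solve(A,b); return P,[np.round(proj(c,P)-[u,v],1) for c,u,v in obs]
def go(pos,yaw=None,s=None):
    "print tool-frame shift to go to TCP pos (in current axes), tilt fix and yaw turn"
    s=s or state(); R=rpy(s['tool_rot']); y0=s['tool_rot'][2]; yaw=y0 if yaw is None else yaw
    d=R.T@(np.asarray(pos)-s['position'])
    Rt=rpy([-np.pi/2,0,yaw]); w=Rn.from_matrix(R.T@Rt).as_rotvec()
    d2=Rt.T@(np.asarray(pos)-s['position'])
    print('shift now-axes mm',np.round(d*1000,1),' after-turn axes',np.round(d2*1000,1),' turn(6deg)',np.round(np.rad2deg(w)/6,2),'rows',round(np.linalg.norm(d)/.0417,1))
def shot(n,name):
    s=state(); im=grab_frame(n); cv2.imwrite(f'pics/{name}.png',im); return s,im
E
python3 - <<'E'
from h import *
c=cam("top")
for n,u,v,z in [("gasket corners",271,170,.126),("",333,165,.126),("",337,210,.126),("",274,213,.126),("block",245,231,.066),("lidblock",183,205,.04),("sciss1",398,180,0),("s2",409,199,0),("fork",305,218,.214),("knob",263,127,.245),("pivot",299,151,.2),("eye",231,159.5,.198),("grip",246,154,.238),("felt",355,250,.02),("jar",335,145,.05)]:
    print(n,np.round(onplane(c,u,v,z),3))
for q in ["scissors1_mid","barrel","lid_block","pin_grip","bar_grip","cam_knob"]:
    r=cut_out("top",q); print(q,[(round(x['conf'],2),np.round(x['position'],1),x['region'].sum()) for x in r])
print(state()['time_s'])
E
```

```text
gasket corners [0.628 0.077 0.126]
 [ 0.647 -0.12   0.126]
 [ 0.502 -0.133  0.126]
 [0.491 0.064 0.126]
block [0.438 0.163 0.066]
lidblock [0.524 0.376 0.04 ]
sciss1 [ 0.625 -0.352  0.   ]
s2 [ 0.559 -0.389  0.   ]
fork [ 0.467 -0.035  0.214]
knob [0.732 0.091 0.245]
pivot [ 0.672 -0.014  0.2  ]
eye [0.644 0.191 0.198]
grip [0.651 0.14  0.238]
felt [ 0.381 -0.199  0.02 ]
jar [ 0.734 -0.129  0.05 ]
scissors1_mid []
barrel [(0.91, array([185.2, 296.8]), np.int64(4823))]
lid_block [(0.68, array([204.8, 184.9]), np.int64(2512)), (0.26, array([185. , 298.4]), np.int64(4803))]
pin_grip [(0.39, array([250.4, 355.4]), np.int64(475))]
bar_grip [(0.89, array([154.7, 261. ]), np.int64(860))]
cam_knob [(0.56, array([149.3, 262.6]), np.int64(285)), (0.51, array([231.4, 448.5]), np.int64(459))]
0.45
```

Call:
servo_tool([
  [[0,0,0,0.0375,0,0,0],[0,0,0,0.0375,0,0,0],[0,0,0,0.0375,0,0,0],[0,0,0,0.0375,0,0,0],[0,0,0,0.0375,0,0,0],[0,0,0,0.0375,0,0,0],[0,0,0,0.0375,0,0,0],[0,0,0,0.0375,0,0,0],[0,0,0,0,0,1,0],[0,0,0,0,0,1,0],[0,0,0,0,0,1,0],[0,0,0,0,0,1,0],[0,0,0,0,0,0,0]],
])

```text
time_s: 1.53
position: [0.5212, -0.4003, 0.203]
tool_rot: [-1.57, -0.002, -1.595]
wrist_force: [0.0, -0.4, -1.0]
grip_width: 0.094
```

```bash
python3 - <<'E'
from h import *
s,im=shot("wrist","w1"); print(s['position'],s['tool_rot'],s['time_s'],s['qpos'])
for q in ["scissors1_mid"]:
    r=cut_out("wrist",q); print(q,[(round(x['conf'],2),np.round(x['position'],1),x['region'].sum()) for x in r])
E
```

```text
[ 0.52124919 -0.40029664  0.20301686] [-1.57036888 -0.00169367 -1.59535993] 1.5333 [-7.60109312e-01  4.01062353e-01  1.32103493e+00 -9.80405537e-04
  1.41804207e+00  8.35398729e-01]
scissors1_mid []
```

View pics/w1.png

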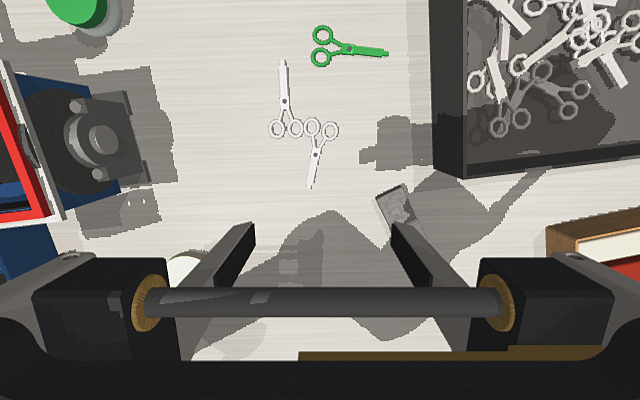

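```bash
python3 - <<'E'
from h import *
im=cv2.imread("pics/w1.png")
cv2.imwrite("pics/w1c.png",cv2.resize(im[50:200,250:370],None,fx=4,fy=4,interpolation=cv2.INTER_CUBIC))
c=cam("wrist")
for n,u,v in [("s1 screw",285,101),("tip",283,61),("ringL",278,130),("ringR",295,130),("s2 screw",316,155),("tip",311,187),("ringL",313,125),("ringR",331,131)]:
    print(n,np.round(onplane(c,u,v,.0025),4))
E
```

```text
s1 screw [ 0.6264 -0.3529  0.0025]
tip [ 0.6743 -0.353   0.0025]
ringL [ 0.5899 -0.3416  0.0025]
ringR [ 0.5894 -0.3644  0.0025]
s2 screw [ 0.5557 -0.3916  0.0025]
tip [ 0.5112 -0.3834  0.0025]
ringL [ 0.5954 -0.3886  0.0025]
ringR [ 0.5872 -0.4125  0.0025]
```

View pics/w1c.png

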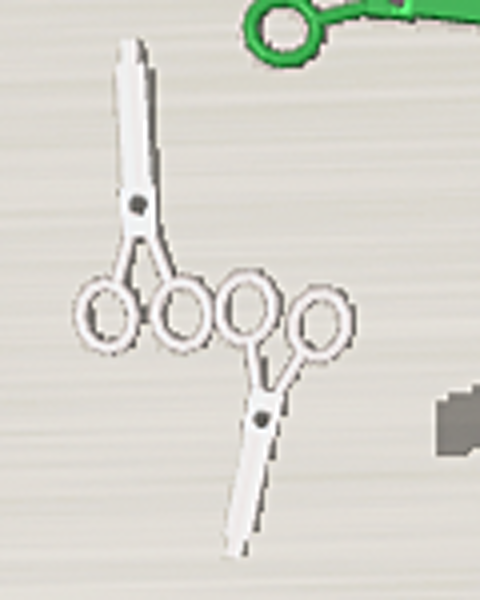

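```bash
python3 - <<'E'
from h import *
go([.630,-.353,.06],-1.571)
E
```

```text
shift now-axes mm [-49.9 143.1 108. ]  after-turn axes [-47.5 143.1 109.1]  turn(6deg) [-0.   -0.19  0.02] rows 4.5
```

Call:
servo_tool([
  [[0.5,0,0,0,0,-0.19,0.02],[0.5,-0.01,0.028,0.022,0,0,0],[0.5,-0.01,0.028,0.022,0,0,0],[0.5,-0.01,0.028,0.022,0,0,0],[0.5,-0.01,0.028,0.022,0,0,0],[0.5,-0.0075,0.028,0.021,0,0,0],[0.5,0,0,0,0,0,0]],
], newtons=15)

```text
time_s: 2.22
position: [0.6336, -0.357, 0.0633]
tool_rot: [-1.563, -0.008, -1.558]
wrist_force: [-0.8, 1.0, -1.5]
grip_width: 0.0509
```

```bash
python3 - <<'E'
from h import *
s,im=shot("wrist","w2"); print(s['position'],s['tool_rot'],s['grip_width'])
go([.630,-.353,.003],-1.571)
c=cam("wrist",s)
print(proj(c,[.6264,-.3529,.0025]),proj(c,[.63,-.353,0.0025]))
E
```

```text
[ 0.63357961 -0.35699559  0.0632553 ] [-1.56309493 -0.0083113  -1.55845046] 0.05088432974884385
shift now-axes mm [-6.2 62.7 -3.1]  after-turn axes [-5.5 62.8 -2.7]  turn(6deg) [-0.08  0.12  0.1 ] rows 1.5
[318.44449731 216.2771078 ] [318.59143978 212.50542766]
```

View pics/w2.png

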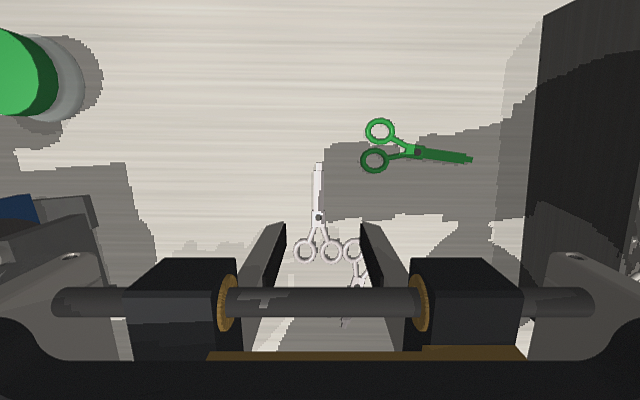

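Call:
servo_tool([
  [[0.5,-0.003,0.02,-0.0015,-0.08,0.12,0.1],[0.5,-0.003,0.02,-0.0015,0,0,0],[0.5,0,0.014,0,0,0,0],[0.5,0,0,0,0,0,0]],
])

```text
time_s: 2.6
position: [0.6293, -0.3572, 0.015]
tool_rot: [-1.567, -0.006, -1.569]
wrist_force: [-0.3, 0.1, -0.4]
grip_width: 0.047
```

```bash
python3 - <<'E'
from h import *
s=state();print(s['position'],s['tool_rot'],s['wrist_force'])
go([.630,-.353,.003],-1.571)
E
```

```text
[ 0.62931403 -0.35719881  0.01500896] [-1.5666051  -0.00553354 -1.56946926] [-0.28616592  0.08759063 -0.44139344]
shift now-axes mm [-4.3 12.   0.6]  after-turn axes [-4.2 12.   0.7]  turn(6deg) [-0.04  0.01  0.05] rows 0.3
```

Call:
servo_tool([
  [[0.5,-0.004,0.008,0,-0.04,0,0.05],[0.5,0,0.004,0,0,0,0],[0.5,0,0.001,0,0,0,0],[1,0,0,0,0,0,0],[1,0,0,0,0,0,0],[1,0,0,0,0,0,0],[1,0,0,0,0,0,0],[1,0,0,0,0,0,0]],
])

```text
time_s: 3.27
position: [0.63, -0.358, 0.0086]
tool_rot: [-1.563, -0.006, -1.571]
wrist_force: [0.4, 0.5, -0.4]
grip_width: 0.017
```

Call:
servo_tool([
  [[1,0,0,0,0,0,0],[1,0,0,0,0,0,0],[1,0,0,0,0,0,0]],
])

```text
time_s: 3.52
position: [0.6304, -0.3581, 0.0093]
tool_rot: [-1.562, -0.007, -1.571]
wrist_force: [0.1, -0.2, 1.3]
grip_width: 0.0007
```

Call:
servo_tool([
  [[0.6,-0.005,0,0,-0.08,0,0.06],[0.6,-0.005,0,0,0,0,0],[0.6,0,0,0,0,0,0],[0.6,0,0,0,0,0,0],[0.6,0,0,0,0,0,0]],
])

```text
time_s: 3.93
position: [0.6305, -0.3464, 0.009]
tool_rot: [-1.572, 0.0, -1.571]
wrist_force: [-0.1, 0.2, -0.7]
grip_width: 0.0308
```

Call:
servo_tool([
  [[0.55,0.006,0,0,0,0,0],[0.55,0,0,0,0,0,0],[0.55,0,0.004,0,0,0,0],[0.55,0,0.002,0,0,0,0],[0.55,0,0,0,0,0,0]],
])

```text
time_s: 4.35
position: [0.6305, -0.3535, 0.0024]
tool_rot: [-1.572, -0.0, -1.571]
wrist_force: [-0.4, 0.4, -0.4]
grip_width: 0.0426
```

Call:
servo_tool([
  [[1,0,0,0,0,0,0],[1,0,0,0,0,0,0],[1,0,0,0,0,0,0],[1,0,0,0,0,0,0],[1,0,0,0,0,0,0],[1,0,0,0,0,0,0],[1,0,0,0,0,0,0],[1,0,0,0,0,0,0]],
])

```text
time_s: 5.02
position: [0.6301, -0.3534, 0.0019]
tool_rot: [-1.572, 0.001, -1.571]
wrist_force: [-0.1, 0.4, 0.2]
grip_width: 0.0113
```

Call:
servo_tool([
  [[1,0,-0.01,0,0,0,0],[1,0,-0.03,0,0,0,0],[1,0,-0.035,0,0,0,0],[1,0,-0.035,0,0,0,0],[1,0,-0.035,0,0,0,0],[1,0,-0.035,0,0,0,0],[1,0,-0.03,0,0,0,0],[1,0,-0.03,0,0,0,0],[1,0,0,0,0,0,0]],
])

```text
time_s: 5.77
position: [0.6289, -0.3521, 0.2556]
tool_rot: [-1.576, 0.003, -1.571]
wrist_force: [0.9, -0.8, 0.2]
grip_width: 0.0115
```

```bash
python3 - <<'E'
from h import *
s,im=shot("wrist","w3"); print(s['position'],s['tool_rot'],s['grip_width'])
go([.567,-.13,.25],.10)
E
```

```text
[ 0.62892624 -0.35206214  0.25561109] [-1.57613052  0.00338689 -1.57074169] 0.011472377459172102
shift now-axes mm [-221.5    4.6  -61. ]  after-turn axes [-38.7   2.9 226.5]  turn(6deg) [  0.02 -15.95  -0.11] rows 5.5
```

View pics/w3.png

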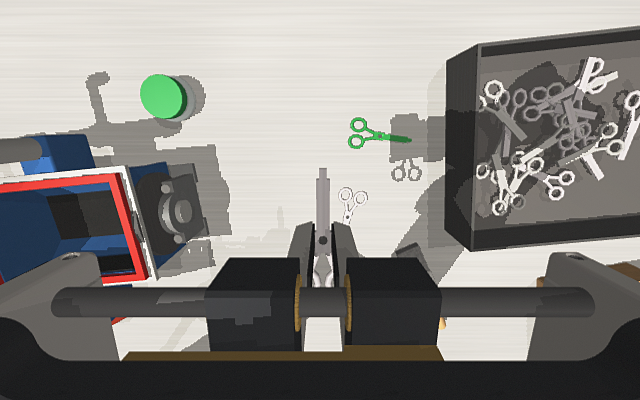

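Call:
servo_tool([
  [[1,0,0,0,0,-1,0],[1,0,0,0,0,-1,0],[1,0,0,0,0,-1,0],[1,0,0,0,0,-1,0],[1,0,0,0,0,-1,0],[1,0,0,0,0,-1,0],[1,0,0,0,0,-1,0],[1,0,0,0,0,-1,0],[1,0,0,0,0,-1,0],[1,0,0,0,0,-1,0],[1,0,0,0,0,-1,0],[1,0,0,0,0,-1,0],[1,0,0,0,0,-1,0],[1,0,0,0,0,-1,0],[1,0,0,0,0,-1,0],[1,0,0,0,0,-0.5,0],[1,-0.02,0,0.035,0,0,0],[1,-0.019,0,0.035,0,0,0],[1,0,0,0.035,0,0,0],[1,0,0,0,0,0,0]],
])

```text
time_s: 7.48
position: [0.5582, -0.2413, 0.2225]
tool_rot: [-1.524, 0.052, 0.134]
wrist_force: [-0.1, -0.8, -0.6]
grip_width: 0.0112
```

```bash
python3 - <<'E'
from h import *
s,im=shot("wrist","w4"); print(s['position'],s['tool_rot'],s['grip_width'],s['time_s'])
go([.567,-.028,.25],.10)
r=cut_out("wrist","barrel"); print([(round(x['conf'],2),np.round(x['position'],1),x['region'].sum()) for x in r])
E
```

```text
[ 0.55818894 -0.24131213  0.22249889] [-1.52363241  0.05233516  0.13410208] 0.011245965765735064 7.4833
shift now-axes mm [ 35.8 -20.5 214.3]  after-turn axes [ 30.1 -27.9 214.3]  turn(6deg) [-0.41  0.31 -0.52] rows 5.2
[(0.73, array([ 48.6, 367. ]), np.int64(20190))]
```

View pics/w4.png

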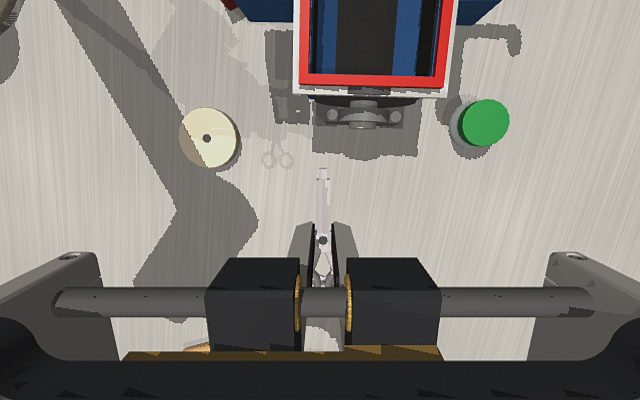

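Call:
servo_tool([
  [[1,0.01,-0.02,0.02,-0.41,0.31,-0.52],[1,0.01,-0.015,0.035,0,0,0],[1,0.01,0,0.035,0,0,0],[1,0,0,0,0,0,0]],
])

```text
time_s: 7.92
position: [0.5829, -0.1571, 0.2533]
tool_rot: [-1.574, 0.0, 0.09]
wrist_force: [0.6, -0.2, -0.2]
grip_width: 0.0112
```

```bash
python3 - <<'E'
from h import *
s,im=shot("wrist","w5"); print(s['position'],s['tool_rot'],s['grip_width'],s['time_s'])
go([.567,-.028,.25],.10)
E
```

```text
[ 0.5828989  -0.15710169  0.25326588] [-1.57363779e+00  3.59029520e-04  8.99956263e-02] 0.011178835151688674 7.9167
shift now-axes mm [ -4.    2.4 133.3]  after-turn axes [ -2.6   3.3 133.3]  turn(6deg) [ 0.06 -0.1  -0.01] rows 3.2
```

View pics/w5.png

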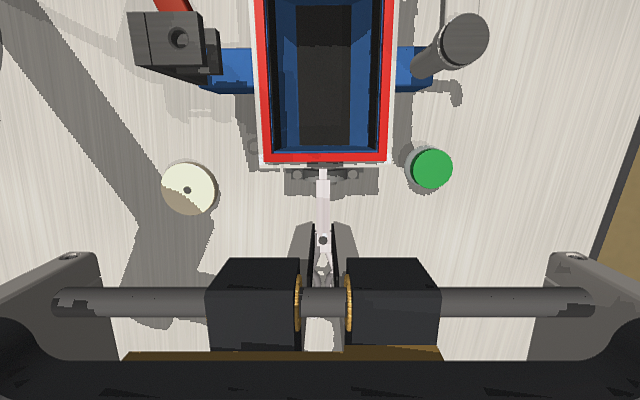

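```bash
python3 - <<'E'
from h import *
s=state();c=cam("wrist",s)
im=cv2.imread("pics/w5.png")
red=((im[:,:,2]>150)&(im[:,:,1]<80)).astype(np.uint8)
for r in (20,60,100,140,158): 
    x=np.where(red[r,200:420])[0]+200; print(r,x.min(),x.max())
for n,u,v,z in [("cl",264,162,.126),("cr",388,161,.126),("fork",180,38,.214),("piv",463,36,.21)]:
    print(n,np.round(onplane(c,u,v,z),4))
for r in (60,140):
    x=np.where(red[r,200:420])[0]+200; a=onplane(c,x.min(),r,.126);b=onplane(c,x.max(),r,.126);print(a,b,(a+b)/2,np.linalg.norm(a-b))
E
```

```text
20 256 392
60 258 390
100 260 388
140 263 386
158 264 386
cl [ 0.5149 -0.1322  0.126 ]
cr [ 0.6518 -0.1187  0.126 ]
fork [ 0.4697 -0.0363  0.214 ]
piv [ 0.6715 -0.0157  0.21  ]
[ 0.50504059 -0.02911458  0.126     ] [ 0.63845692 -0.01706816  0.126     ] [ 0.57174875 -0.02309137  0.126     ] 0.13395907489715173
[ 0.51290431 -0.10830301  0.126     ] [ 0.64618572 -0.0962767   0.126     ] [ 0.57954502 -0.10228985  0.126     ] 0.1338228882017325
```

Call:
servo_tool([
  [[1,0,0,0.035,0,-0.1,0],[1,0.002,0,0.035,0,0,0],[1,0.001,0,0.033,0,0,0],[1,0,0,0.02,0,0,0],[1,0,0,0,0,0,0],[1,0,0.03,0,0,0,0],[1,0,0.03,0,0,0,0],[1,0,0.03,0,0,0,0],[1,0,0.01,0,0,0,0],[1,0,0,0,0,0,0]],
])

```text
time_s: 8.8
position: [0.5813, -0.0542, 0.1425]
tool_rot: [-1.591, 0.002, 0.09]
wrist_force: [0.0, -0.2, 0.2]
grip_width: 0.0113
```

```bash
python3 - <<'E'
from h import *
s=state(); print(s['position'],s['tool_rot'],s['grip_width'],s['time_s'],s['wrist_force'])
go([.573,-.028,.124],.10)
E
```

```text
[ 0.58127424 -0.05423175  0.14254325] [-1.59108032e+00  1.55088210e-03  9.01359714e-02] 0.01127086571540475 8.8 [ 0.02276506 -0.23292299  0.2345021 ]
shift now-axes mm [-5.9 18.  27.2]  after-turn axes [-5.6 18.5 26.9]  turn(6deg) [ 0.19 -0.09 -0.02] rows 0.8
```

Call:
servo_tool([
  [[1,-0.003,0,0.016,0.19,-0.1,0],[1,-0.003,0.008,0.016,0,0,0],[1,0,0.01,0,0,0,0],[1,0,0,0,0,0,0],[0.8,0,0,0,0,0,0],[0.7,0,0,0,0,0,0],[0.6,0,0,0,0,0,0],[0.6,0,0,0,0,0,0]],
])

```text
time_s: 9.47
position: [0.5747, -0.0244, 0.1248]
tool_rot: [-1.573, -0.003, 0.099]
wrist_force: [-0.1, -0.6, -0.1]
grip_width: 0.035
```

```bash
python3 - <<'E'
from h import *
s,im=shot("top","t1"); print(s['position'],s['tool_rot'],s['grip_width'],s['time_s'])
cv2.imwrite("pics/t1c.png",cv2.resize(im[130:270,230:430],None,fx=4,fy=4,interpolation=cv2.INTER_CUBIC))
E
```

```text
[ 0.57474955 -0.02441635  0.12477169] [-1.5725489  -0.00287489  0.09901655] 0.03500561592469251 9.4667
```

View pics/t1c.png

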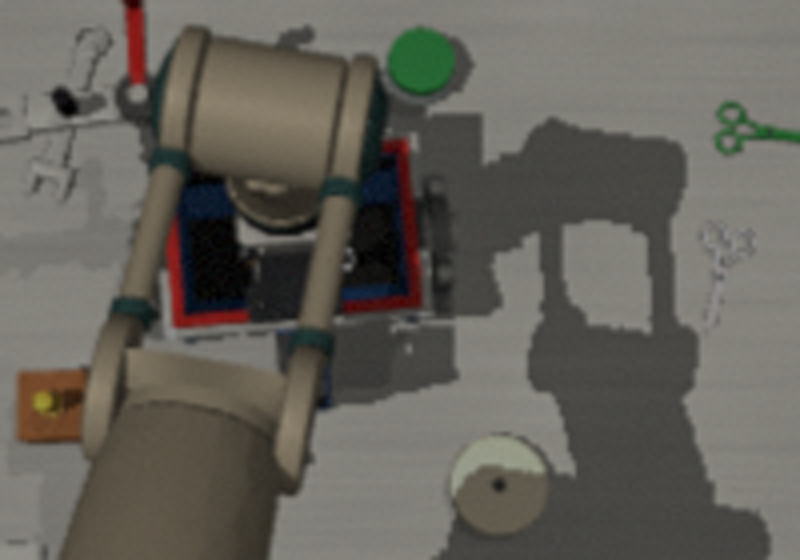

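Call:
servo_tool([
  [[0.5,0,-0.03,0,0,0,0],[0.5,0,-0.035,0,0,0,0],[0.5,0,-0.03,0,0,0,0],[0.5,0,0,-0.04,0,0,0],[0.5,0,0,-0.04,0,0,0],[0.5,0,0,-0.04,0,0,0],[0.5,0,0,-0.04,0,0,0],[0.5,0,0,-0.04,0,0,0],[0.5,0,0,-0.04,0,0,0],[0.5,0,0,0,0,0,0]],
])

```text
time_s: 10.35
position: [0.6021, -0.2716, 0.2301]
tool_rot: [-1.579, -0.013, 0.107]
wrist_force: [0.8, -0.3, 0.2]
grip_width: 0.0472
```

Call:
servo_tool([
  [[0.5,0,0,0,0,1,0],[0.5,0,0,0,0,1,0],[0.5,0,0,0,0,1,0],[0.5,0,0,0,0,1,0],[0.5,0,0,0,0,1,0],[0.5,0,0,0,0,1,0],[0.5,0,0,0,0,1,0],[0.5,0,0,0,0,1,0],[0.5,0,0,0,0,1,0],[0.5,0,0,0,0,1,0],[0.5,0,0,0,0,1,0],[0.5,0,0,0,0,1,0],[0.5,0,0,0,0,1,0],[0.5,0,0,0,0,1,0],[0.5,0,0,0,0,1,0],[0.5,0,0,0,0,1,0],[0.5,0,0,0,0,1,0],[0.5,0,0,0,0,0,0]],
])

```text
time_s: 11.85
position: [0.602, -0.2724, 0.2338]
tool_rot: [-1.551, -0.005, -1.771]
wrist_force: [-1.2, -0.3, -0.0]
grip_width: 0.0466
```

```bash
python3 - <<'E'
from h import *
s,im=shot("wrist","w6"); print(s['position'],s['tool_rot'],s['grip_width'],s['time_s'])
go([.47,-.385,.2],-1.75)
E
```

```text
[ 0.60198975 -0.27241336  0.23379868] [-1.55109397 -0.00457321 -1.77100042] 0.046640116815157256 11.85
shift now-axes mm [ 136.1   32.3 -108.1]  after-turn axes [ 134.4   33.8 -109.8]  turn(6deg) [-0.19 -0.17  0.05] rows 4.2
```

View pics/w6.png

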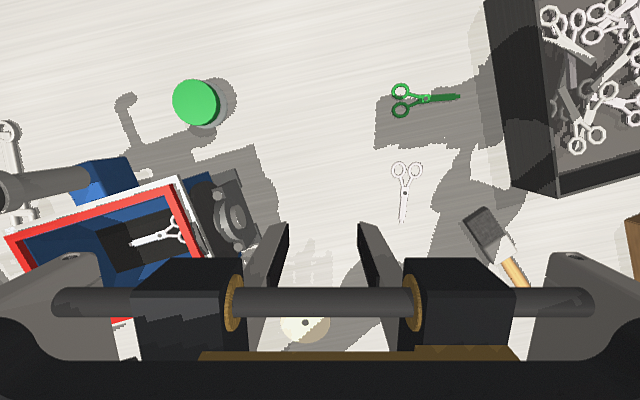

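```bash
python3 - <<'E'
from h import *
c=cam("wrist")
P=[onplane(c,u,v,.0025) for u,v in [(405,193),(402,221),(398.5,169.5),(415.5,170.5)]]
for p in P: print(np.round(p,4))
d=P[1]-(P[2]+P[3])/2; print(np.arctan2(d[1],d[0]))
E
```

```text
[ 0.5561 -0.3919  0.0025]
[ 0.5125 -0.3816  0.0025]
[ 0.5939 -0.387   0.0025]
[ 0.5874 -0.4118  0.0025]
2.9173074621063835
```

```bash
python3 - <<'E'
from h import *
go([.552,-.391,.04],-1.785)
E
```

```text
shift now-axes mm [125.2 193.9 -29.7]  after-turn axes [126.6 193.8 -23.6]  turn(6deg) [-0.19  0.17  0.04] rows 5.6
```

Call:
servo_tool([
  [[0.5,0.02,0,-0.004,-0.19,0.1,0.04],[0.5,0.03,0.02,-0.005,0,0,0],[0.5,0.03,0.03,-0.005,0,0,0],[0.5,0.025,0.03,-0.005,0,0,0],[0.5,0.022,0.03,-0.005,0,0,0],[0.5,0,0.03,0,0,0,0],[0.5,0,0.03,0,0,0,0],[0.5,0,0.01,0,0,0,0],[0.5,0,0,0,0,0,0]],
])

```text
time_s: 12.65
position: [0.5568, -0.3979, 0.0529]
tool_rot: [-1.558, -0.005, -1.749]
wrist_force: [-0.8, -0.6, -0.1]
grip_width: 0.0471
```

```bash
python3 - <<'E'
from h import *
s=state(); print(s['position'],s['tool_rot'],s['grip_width'],s['time_s'])
go([.552,-.391,.002],-1.785)
E
```

```text
[ 0.55684087 -0.39794982  0.05292877] [-1.55829618 -0.00458462 -1.7486129 ] 0.047103278569676374 12.65
shift now-axes mm [-6.2 50.8 -6.6]  after-turn axes [-5.8 50.9 -6.2]  turn(6deg) [-0.12  0.35  0.04] rows 1.2
```

Call:
servo_tool([
  [[0.5,-0.006,0.01,-0.0055,-0.12,0.35,0.04],[0.5,0,0.015,0,0,0,0],[0.5,0,0.01,0,0,0,0],[0.5,0,0.005,0,0,0,0],[0.5,0,0,0,0,0,0]],
])

```text
time_s: 13.07
position: [0.5571, -0.3922, 0.018]
tool_rot: [-1.563, -0.004, -1.779]
wrist_force: [-0.1, -0.4, -0.6]
grip_width: 0.0468
```

```bash
python3 - <<'E'
from h import *
s=state(); print(s['position'],s['tool_rot'],s['grip_width'],s['time_s'])
go([.552,-.391,.002],-1.785)
E
```

```text
[ 0.55707019 -0.39221628  0.01804161] [-1.56271911 -0.00414564 -1.77909629] 0.04676513252787151 13.0667
shift now-axes mm [-0.2 16.  -5.3]  after-turn axes [-0.1 16.  -5.2]  turn(6deg) [-0.08  0.06  0.04] rows 0.4
```

Call:
servo_tool([
  [[0.5,0,0.009,-0.006,-0.08,0.06,0.04],[0.5,0,0.007,0,0,0,0],[0.5,0,0.001,0,0,0,0],[0.5,0,0,0,0,0,0]],
])

```text
time_s: 13.4
position: [0.553, -0.3921, 0.0031]
tool_rot: [-1.566, -0.002, -1.784]
wrist_force: [0.5, 0.9, -0.2]
grip_width: 0.0469
```

Call:
servo_tool([
  [[0.6,0,0.001,0,0,0,0],[1,0,0,0,0,0,0],[1,0,0,0,0,0,0],[1,0,0,0,0,0,0],[1,0,0,0,0,0,0],[1,0,0,0,0,0,0],[1,0,0,0,0,0,0],[1,0,0,0,0,0,0],[1,0,0,0,0,0,0]],
])

```text
time_s: 14.15
position: [0.5536, -0.3928, 0.0032]
tool_rot: [-1.565, -0.003, -1.784]
wrist_force: [-0.8, -0.4, 0.0]
grip_width: 0.0112
```

Gripped. Lift, turn back, look.

Call:
servo_tool([
  [[1,0,-0.01,0,0,0,0],[1,0,-0.03,0,0,0,0],[1,0,-0.035,0,0,0,0],[1,0,-0.035,0,0,0,0],[1,0,-0.035,0,0,0,0],[1,0,-0.035,0,0,0,0],[1,0,-0.035,0,0,0,0],[1,0,-0.03,0,0,0,0],[1,0,0,0,0,0,0]],
])

```text
time_s: 14.9
position: [0.5505, -0.3899, 0.2619]
tool_rot: [-1.57, -0.001, -1.784]
wrist_force: [0.5, -0.0, 0.5]
grip_width: 0.0115
```

```bash
python3 - <<'E'
from h import *
s,im=shot("wrist","w7"); print(s['position'],s['tool_rot'],s['grip_width'],s['time_s'])
go([.577,-.12,.25],.1)
E
```

```text
[ 0.55045336 -0.38994264  0.26188434] [-1.56974878e+00 -5.09067923e-04 -1.78399584e+00] 0.011492951368312942 14.9
shift now-axes mm [-269.     9.7  -30.3]  after-turn axes [ 54.    9.4 265.2]  turn(6deg) [  0.   -17.99  -0.02] rows 6.5
```

View pics/w7.png

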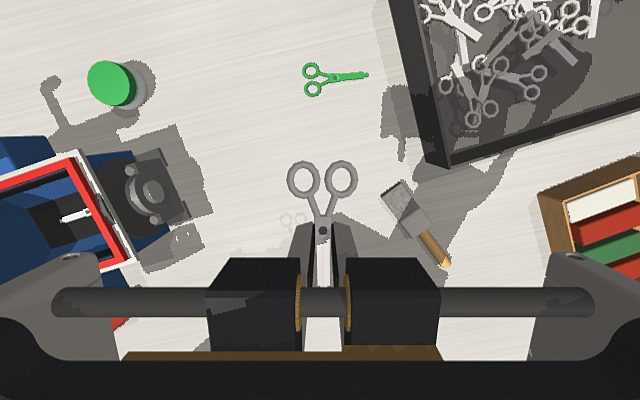

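Call:
servo_tool([
  [[1,0,0,0,0,-1,0],[1,0,0,0,0,-1,0],[1,0,0,0,0,-1,0],[1,0,0,0,0,-1,0],[1,0,0,0,0,-1,0],[1,0,0,0,0,-1,0],[1,0,0,0,0,-1,0],[1,0,0,0,0,-1,0],[1,0,0,0,0,-1,0],[1,0,0,0,0,-1,0],[1,0,0,0,0,-1,0],[1,0,0,0,0,-1,0],[1,0,0,0,0,-1,0],[1,0,0,0,0,-1,0],[1,0,0,0,0,-1,0],[1,0,0,0,0,-1,0],[1,0,0,0,0,-1,0],[1,0,0,0,0,-0.8,0],[1,0,0,0,0,0,0]],
])

```text
time_s: 16.53
position: [0.5346, -0.3762, 0.2275]
tool_rot: [-1.523, 0.039, 0.176]
wrist_force: [-0.5, 0.2, -1.0]
grip_width: 0.0109
```

```bash
python3 - <<'E'
from h import *
s=state(); print(s['position'],s['tool_rot'],s['grip_width'],s['time_s'])
go([.573,-.028,.25],.1)
E
```

```text
[ 0.53463675 -0.37618733  0.22753629] [-1.52276972  0.03870312  0.17606385] 0.010941852355489872 16.5333
shift now-axes mm [ 97.8 -10.1 337. ]  after-turn axes [ 72.9 -22.5 342.6]  turn(6deg) [-0.44  0.72 -0.39] rows 8.4
```

Call:
servo_tool([
  [[1,0,-0.015,0,-0.44,0.7,-0.39],[1,0.008,-0.01,0.035,0,0,0],[1,0.008,0,0.035,0,0,0],[1,0.008,0,0.035,0,0,0],[1,0.008,0,0.035,0,0,0],[1,0.008,0,0.035,0,0,0],[1,0.008,0,0.035,0,0,0],[1,0.008,0,0.035,0,0,0],[1,0.008,0,0.035,0,0,0],[1,0.008,0,0.03,0,0,0],[1,0,0,0,0,0,0],[1,0,0,0,0,0,0]],
])

```text
time_s: 17.53
position: [0.5737, -0.0468, 0.2373]
tool_rot: [-1.557, 0.022, 0.063]
wrist_force: [0.9, -0.1, 0.7]
grip_width: 0.0112
```

```bash
python3 - <<'E'
from h import *
s=state(); print(s['position'],s['tool_rot'],s['grip_width'],s['time_s'])
go([.573,-.026,.124],.1)
E
```

```text
[ 0.57370065 -0.04681784  0.23730759] [-1.55748294  0.02167672  0.06321131] 0.011162922879605096 17.5333
shift now-axes mm [  3.1 113.5  19.3]  after-turn axes [  1.4 113.3  20.8]  turn(6deg) [-0.13 -0.35 -0.2 ] rows 2.8
```

Call:
servo_tool([
  [[1,0.001,0,0.018,-0.13,-0.35,-0.2],[1,0,0.02,0.005,0,0,0],[1,0,0.03,0,0,0,0],[1,0,0.03,0,0,0,0],[1,0,0.025,0,0,0,0],[1,0,0,0,0,0,0],[1,0,0,0,0,0,0]],
])

```text
time_s: 18.12
position: [0.5712, -0.0288, 0.1269]
tool_rot: [-1.574, 0.002, 0.088]
wrist_force: [0.2, 0.2, 0.6]
grip_width: 0.0111
```

```bash
python3 - <<'E'
from h import *
s=state(); print(s['position'],s['tool_rot'],s['grip_width'],s['time_s'])
go([.573,-.026,.124],.1)
E
```

```text
[ 0.57116921 -0.02882039  0.12694384] [-1.57399323  0.00228029  0.08755308] 0.011091928282587617 18.1167
shift now-axes mm [2.1 2.9 2.7]  after-turn axes [2.1 2.9 2.6]  turn(6deg) [ 0.03 -0.12 -0.02] rows 0.1
```

Call:
servo_tool([
  [[0.8,0,0,0,0,0,0],[0.7,0,0,0,0,0,0],[0.6,0,0,0,0,0,0],[0.6,0,0,0,0,0,0],[0.6,0,0,0,0,0,0],[0.5,0,-0.03,0,0,0,0],[0.5,0,-0.035,0,0,0,0],[0.5,0,-0.035,0,0,0,0],[0.5,0,-0.035,0,0,0,0],[0.5,0,-0.035,0,0,0,0],[0.5,0,0,0,0,0,0],[0.5,0,0,-0.04,0,0,0],[0.5,0,0,-0.04,0,0,0],[0.5,0,0,-0.04,0,0,0],[0.5,0,0,0,0,0,0]],
])

```text
time_s: 19.37
position: [0.5859, -0.1509, 0.3198]
tool_rot: [-1.582, -0.021, 0.092]
wrist_force: [0.6, 0.9, 0.3]
grip_width: 0.0469
```

```bash
python3 - <<'E'
from h import *
s,im=shot("wrist","w8"); print(s['position'],s['tool_rot'],s['grip_width'],s['time_s'])
E
```

```text
[ 0.58594735 -0.15093938  0.31975772] [-1.58195589 -0.02130799  0.09192248] 0.04694460815586298 19.3667
```

View pics/w8.png

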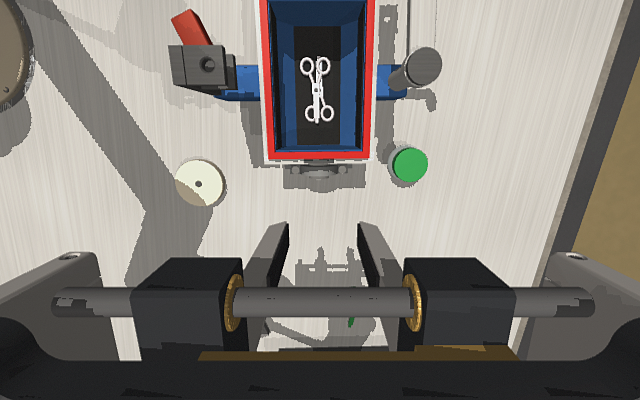

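```bash
python3 - <<'E'
from h import *
s,im=shot("top","t2")
c=cam("wrist",s)
print(onplane(c,208,66,.214))
im8=cv2.imread("pics/w8.png")
red=((im8[:,:,2]>150)&(im8[:,:,1]<80)).astype(np.uint8)
for r in (20,80,140):
    x=np.where(red[r,240:400])[0]+240; a=onplane(c,x.min(),r,.126);b=onplane(c,x.max(),r,.126);print((a+b)/2,np.linalg.norm(a-b))
for uv in [(269,158),(370,157)]: print(onplane(c,*uv,.126))
# lid in top0
ct=cam("top")
L=[onplane(ct,145+u/4,115+v/4,.018) for u,v in [(35,302),(272,265),(295,428),(52,468)]]
for p in L: print(np.round(p,3))
print(np.mean(L,0))
go([.50,.30,.3],-1.42)
E
```

```text
[ 0.46842243 -0.03043997  0.214     ]
[0.56506312 0.04652268 0.126     ] 0.13377565831264646
[ 0.57158547 -0.01980352  0.126     ] 0.13437161886925866
[ 0.5788146  -0.09331696  0.126     ] 0.13503467505348066
[ 0.51525747 -0.12297093  0.126     ]
[ 0.65045956 -0.10926376  0.126     ]
[0.576 0.484 0.018]
[0.61  0.285 0.018]
[0.471 0.26  0.018]
[0.435 0.461 0.018]
[0.52274376 0.37248323 0.018     ]
shift now-axes mm [-43.1  16.5 451.6]  after-turn axes [-453.1   19.8  -17.4]  turn(6deg) [-0.11 14.46  0.2 ] rows 10.9
```

View pics/t2.png

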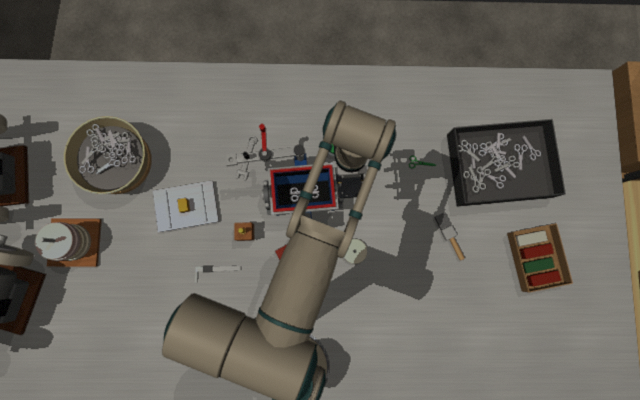

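Call:
servo_tool([
  [[0.3,0,0,0.03,0,0,0],[0.3,-0.01,0,0.04,0,0,0],[0.3,-0.01,0,0.04,0,0,0],[0.3,-0.01,0,0.04,0,0,0],[0.3,-0.01,0,0.04,0,0,0],[0.3,-0.01,0,0.04,0,0,0],[0.3,-0.01,0,0.04,0,0,0],[0.3,-0.01,0,0.04,0,0,0],[0.3,-0.01,0,0.04,0,0,0],[0.3,-0.01,0,0.04,0,0,0],[0.3,-0.01,0,0.04,0,0,0],[0.3,-0.01,0,0.04,0,0,0],[0.3,-0.01,0,0.04,0,0,0],[0.3,0,0,0,0,0,0]],
])

```text
time_s: 20.63
position: [0.4053, 0.359, 0.3148]
tool_rot: [-1.562, -0.019, 0.107]
wrist_force: [1.0, 0.2, 0.3]
grip_width: 0.066
```

Call:
servo_tool([
  [[0.3,0,0,0,0,1,0],[0.3,0,0,0,0,1,0],[0.3,0,0,0,0,1,0],[0.3,0,0,0,0,1,0],[0.3,0,0,0,0,1,0],[0.3,0,0,0,0,1,0],[0.3,0,0,0,0,1,0],[0.3,0,0,0,0,1,0],[0.3,0,0,0,0,1,0],[0.3,0,0,0,0,1,0],[0.3,0,0,0,0,1,0],[0.3,0,0,0,0,1,0],[0.3,0,0,0,0,1,0],[0.3,0,0,0,0,0.8,0],[0.3,0,0,0,0,0,0],[0.3,0,0,0,0,0,0]],
])

```text
time_s: 21.97
position: [0.3825, 0.3657, 0.3155]
tool_rot: [-1.559, 0.01, -1.378]
wrist_force: [0.3, -0.2, 0.5]
grip_width: 0.0656
```

```bash
python3 - <<'E'
from h import *
s,im=shot("wrist","w9"); print(s['position'],s['tool_rot'],s['grip_width'],s['time_s'],s['joint_velocities'])
go([.523,.372,.1],-1.4)
E
```

```text
[0.38248583 0.36569913 0.3155163 ] [-1.55884586  0.00997421 -1.37818773] 0.06564629137461692 21.9667 [ 0.00843892 -0.00965249  0.01223903  0.00113102  0.00028015  0.01232054]
shift now-axes mm [ 22.9 217.  136.6]  after-turn axes [ 17.7 215.6 139.6]  turn(6deg) [-0.11  0.21 -0.1 ] rows 6.2
```

View pics/w9.png

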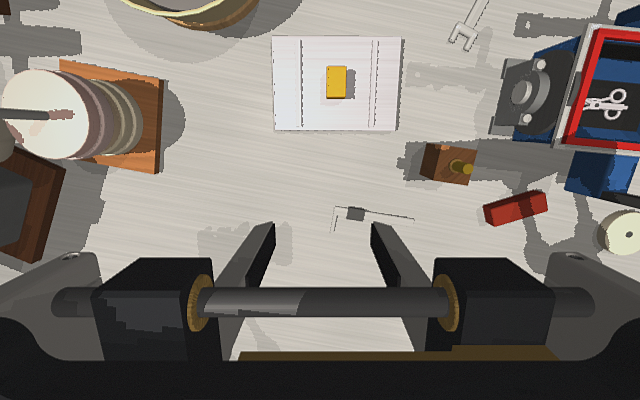

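```bash
cat >> h.py <<'E'
def ybox(im,c,z,roi=None,lo=(15,120,120),hi=(38,255,255)):
    hsv=cv2.cvtColor(im,cv2.COLOR_BGR2HSV);m=cv2.inRange(hsv,lo,hi)
    if roi: k=np.zeros_like(m);k[roi[0]:roi[1],roi[2]:roi[3]]=1;m=m*k
    n,l,st,ce=cv2.connectedComponentsWithStats(m)
    i=1+np.argmax(st[1:,4]); return l==i,st[i],ce[i]
E
python3 - <<'E'
from h import *
im=cv2.imread("pics/w9.png");c=cam("wrist")
m,st,ce=ybox(im,c,.05,(50,120,300,380)); print(st,ce)
P=[onplane(c,u,v,.018) for u,v in [(273,37),(403,38),(398,131),(275,130)]]
for p in P: print(np.round(p,4))
print(np.mean(P,0), np.linalg.norm(P[0]-P[1]),np.linalg.norm(P[1]-P[2]))
d=(P[0]+P[3]-P[1]-P[2]); print('yaw',np.arctan2(-d[0],d[1]))
# block by rendering
import itertools
from scipy.optimize import minimize
def mask(x,y,yaw):
    R=rpy([0,0,yaw]); pts=[R@[sx*.022,sy*.015,sz]+[x,y,0] for sx in(-1,1) for sy in(-1,1) for sz in(.018,.05)]
    h=cv2.convexHull(np.array([proj(c,p) for p in pts],np.float32)); z=np.zeros((1600,2560),np.uint8); cv2.fillConvexPoly(z,np.int32(h*4),1); return cv2.resize(z.astype(np.float32),(640,400),interpolation=cv2.INTER_AREA)
mf=m.astype(np.float32)
f=lambda q: np.abs(mask(q[0],q[1],q[2]*10)-mf).sum()
r=minimize(f,[.523,.372,.0172],method='Nelder-Mead',options=dict(initial_simplex=[[.523,.372,.017],[.53,.372,.017],[.523,.38,.017],[.523,.372,.025]]));print(r.x,r.fun,mf.sum())
go([r.x[0],r.x[1],.1],-1.4)
E
```

```text
[326  66  20  32 599] [335.81803005  81.25208681]
[0.5747 0.4863 0.018 ]
[0.6117 0.2868 0.018 ]
[0.4737 0.2586 0.018 ]
[0.4356 0.4617 0.018 ]
[0.5238903  0.37334874 0.018     ] 0.20285152289457603 0.14087706250301826
yaw 0.18434841419314246
[0.52431502 0.37627491 0.01872586] 75.5625 599.0
shift now-axes mm [ 18.9 217.  138.7]  after-turn axes [ 13.7 215.6 141.6]  turn(6deg) [-0.11  0.21 -0.1 ] rows 6.2
```

Call:
servo_tool([
  [[0.35,0.005,0.01,0.015,-0.11,0.08,-0.1],[0.35,0.005,0.03,0.03,0,0,0],[0.35,0.005,0.035,0.03,0,0,0],[0.35,0,0.035,0.03,0,0,0],[0.35,0,0.035,0.03,0,0,0],[0.35,0,0.03,0.005,0,0,0],[0.35,0,0.03,0,0,0,0],[0.35,0,0,0,0,0,0],[0.35,0,0,0,0,0,0]],
])

```text
time_s: 22.77
position: [0.5219, 0.3804, 0.1168]
tool_rot: [-1.56, 0.006, -1.366]
wrist_force: [-0.4, 0.3, 0.9]
grip_width: 0.0613
```

```bash
python3 - <<'E'
from h import *
s,im=shot("wrist","w10"); print(s['position'],s['tool_rot'],s['grip_width'],s['time_s'])
go([.524,.375,.023],-1.387)
E
```

```text
[0.5219381  0.38043038 0.11677289] [-1.56028887  0.00550481 -1.36635299] 0.061337677376565314 22.7667
shift now-axes mm [ 6.1 93.6  0.7]  after-turn axes [ 5.6 93.6  1.7]  turn(6deg) [-0.09  0.2  -0.05] rows 2.2
```

View pics/w10.png

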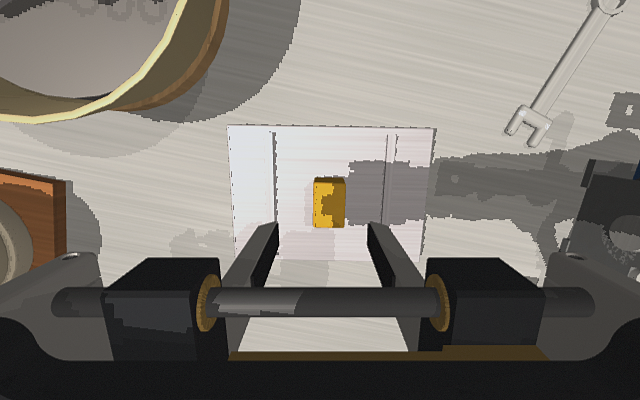

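```bash
python3 - <<'E'
from h import *
c=cam("wrist")
P=[onplane(c,u,v,.018) for u,v in [(227,126),(437,128.5)]]
for p in P: print(np.round(p,4))
d=P[0]-P[1]; print('yaw',np.arctan2(-d[0],d[1]))
Pb=[onplane(c,u,v,.05) for u,v in [(314.5,178),(345,179)]]
for p in Pb: print(np.round(p,4))
m=(Pb[0]+Pb[1])/2;print(m-.022*np.array([np.cos(.18),np.sin(.18),0]))
m=(P[0]+P[1])/2;print(m-.072*np.array([np.cos(.18),np.sin(.18),0]))
E
```

```text
[0.574  0.4883 0.018 ]
[0.6136 0.2865 0.018 ]
yaw 0.1935180836448926
[0.5466 0.3942 0.05  ]
[0.5513 0.367  0.05  ]
[0.52729606 0.37664997 0.05      ]
[0.52295156 0.37448294 0.018     ]
```

Call:
servo_tool([
  [[0.35,0.005,0.015,0.002,-0.09,0.18,-0.05],[0.35,0,0.025,0,0,0,0],[0.35,0,0.025,0,0,0,0],[0.35,0,0.015,0,0,0,0],[0.35,0,0,0,0,0,0],[0.35,0,0,0,0,0,0]],
])

```text
time_s: 23.32
position: [0.5314, 0.3795, 0.0453]
tool_rot: [-1.551, 0.006, -1.385]
wrist_force: [0.6, -0.5, 1.0]
grip_width: 0.0612
```

```bash
python3 - <<'E'
from h import *
s=state(); print(s['position'],s['tool_rot'],s['grip_width'],s['time_s'])
go([.525,.3755,.023],-1.384)
E
```

```text
[0.5313838  0.37954512 0.04525435] [-1.55085138  0.0057024  -1.38530824] 0.061220476555286715 23.3167
shift now-axes mm [ 2.9 22.1 -7.5]  after-turn axes [ 2.8 22.3 -7. ]  turn(6deg) [-0.19 -0.01 -0.05] rows 0.6
```

Call:
servo_tool([
  [[0.35,0.003,0.005,-0.007,-0.19,0,-0.05],[0.35,0,0.01,0,0,0,0],[0.35,0,0.005,0,0,0,0],[0.35,0,0,0,0,0,0]],
])

```text
time_s: 23.65
position: [0.5277, 0.3767, 0.0292]
tool_rot: [-1.564, 0.003, -1.385]
wrist_force: [0.2, -0.5, -0.6]
grip_width: 0.0613
```

```bash
python3 - <<'E'
from h import *
s=state(); print(s['position'],s['tool_rot'],s['grip_width'],s['time_s'])
go([.525,.3755,.023],-1.384)
E
```

```text
[0.52768298 0.37671055 0.02916282] [-1.56354292  0.00282318 -1.38519079] 0.06134170054131731 23.65
shift now-axes mm [ 0.7  6.1 -2.9]  after-turn axes [ 0.7  6.2 -2.9]  turn(6deg) [-0.07 -0.01 -0.03] rows 0.2
```

Call:
servo_tool([
  [[0.35,0,0.006,-0.003,-0.07,0,-0.03],[0.35,0,0,0,0,0,0],[1,0,0,0,0,0,0],[1,0,0,0,0,0,0],[1,0,0,0,0,0,0],[1,0,0,0,0,0,0],[1,0,0,0,0,0,0],[1,0,0,0,0,0,0],[1,0,0,0,0,0,0]],
], newtons=40)

```text
time_s: 24.4
position: [0.5252, 0.3764, 0.0235]
tool_rot: [-1.57, -0.0, -1.385]
wrist_force: [0.7, 0.6, -0.4]
grip_width: 0.03
```

Call:
servo_tool([
  [[1,0,-0.005,0,0,0,0],[1,0,-0.015,0,0,0,0],[1,0,-0.025,0,0,0,0],[1,0,-0.03,0,0,0,0],[1,0,-0.03,0,0,0,0],[1,0,-0.03,0,0,0,0],[1,0,-0.03,0,0,0,0],[1,0,-0.03,0,0,0,0],[1,0,-0.03,0,0,0,0],[1,0,-0.03,0,0,0,0],[1,0,-0.03,0,0,0,0],[1,0,-0.02,0,0,0,0],[1,0,0,0,0,0,0],[1,0,0,0,0,0,0]],
])

```text
time_s: 25.57
position: [0.5186, 0.3738, 0.3315]
tool_rot: [-1.599, -0.009, -1.385]
wrist_force: [-0.3, 0.6, -4.9]
grip_width: 0.0299
```

```bash
python3 - <<'E'
from h import *
s,im=shot("wrist","w11"); print(s['position'],s['tool_rot'],s['grip_width'],s['time_s'],s['wrist_force'],s['qpos'])
go([.573,-.028,.31],-1.471)
E
```

```text
[0.51864926 0.37376711 0.33145506] [-1.5994673  -0.00868149 -1.38482998] 0.029880702905047483 25.5667 [-0.34470886  0.61803281 -4.91936352] [5.15036740e-01 3.59905059e-01 1.07910216e+00 1.06586369e-03
 1.73252304e+00 1.90014706e+00]
shift now-axes mm [404.7  25.4 -20.1]  after-turn axes [405.2  21.3  14.1]  turn(6deg) [0.27 0.82 0.09] rows 9.7
```

View pics/w11.png

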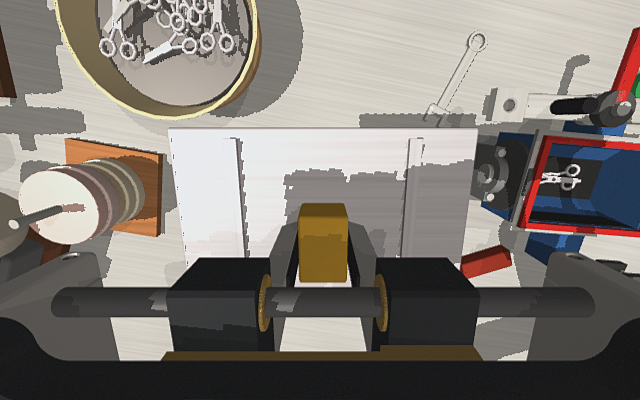

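```bash
python3 - <<'E'
from h import *
p=camera_params("wrist");K=p['intrinsics'];T=p['tool_from_camera']
for u,v in [(168,128.5),(477,128)]:
    d=T[:3,:3]@np.linalg.inv(K)@[u,v,1]; e=T[:3,3]; print(np.round(e+d*(.0055-e[1])/d[1],4))
E
```

```text
[-0.1016  0.0055  0.0705]
[0.0995 0.0055 0.071 ]
```

Call:
servo_tool([
  [[1,0.015,0,0,0.27,0.4,0.09],[1,0.03,0,0,0,0.4,0],[1,0.035,0,0,0,0,0],[1,0.035,0,0,0,0,0],[1,0.035,0,0,0,0,0],[1,0.035,0,0,0,0,0],[1,0.035,0,0,0,0,0],[1,0.035,0,0,0,0,0],[1,0.035,0,0,0,0,0],[1,0.035,0,0,0,0,0],[1,0.03,0,0.005,0,0,0],[1,0.02,0,0.005,0,0,0],[1,0,0,0,0,0,0],[1,0,0,0,0,0,0]],
])

```text
time_s: 26.78
position: [0.5528, -0.0143, 0.292]
tool_rot: [-1.634, 0.001, -1.468]
wrist_force: [0.2, 0.3, -4.7]
grip_width: 0.0297
```

```bash
python3 - <<'E'
from h import *
s,im=shot("wrist","w12"); print(s['position'],s['tool_rot'],s['grip_width'],s['time_s'],s['wrist_force'])
go([.573,-.028,.25],-1.471)
E
```

```text
[ 0.55281065 -0.01428066  0.29196687] [-1.63425219e+00  8.70202122e-04 -1.46766527e+00] 0.02965685834010804 26.7833 [ 0.1560316   0.28074354 -4.71406773]
shift now-axes mm [15.7 40.3 21.4]  after-turn axes [15.6 41.6 18.8]  turn(6deg) [0.61 0.04 0.  ] rows 1.2
```

View pics/w12.png

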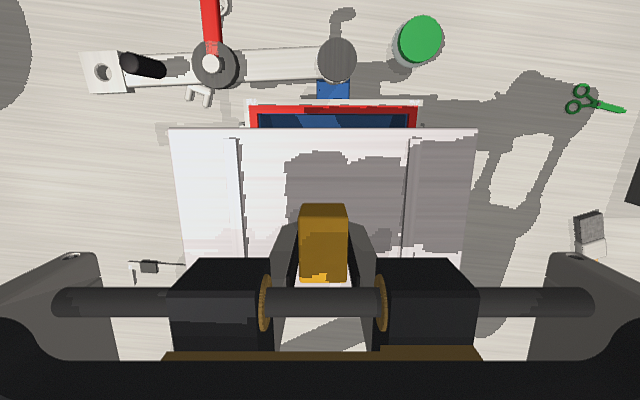

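Call:
servo_tool([
  [[1,0.008,0,0.01,0.3,0.04,0],[1,0.008,0,0.009,0.3,0,0],[1,0,0,0,0,0,0],[1,0,0,0,0,0,0],[1,0,0,0,0,0,0]],
])

```text
time_s: 27.25
position: [0.5694, -0.0221, 0.2855]
tool_rot: [-1.582, 0.007, -1.466]
wrist_force: [-0.2, 1.2, -4.4]
grip_width: 0.0299
```

```bash
python3 - <<'E'
from h import *
s,im=shot("wrist","w13"); print(s['position'],s['tool_rot'],s['grip_width'],s['time_s'],s['joint_velocities'])
cv2.imwrite("pics/w13c.png",cv2.resize(im[0:150,60:460],None,fx=2,fy=2))
E
```

```text
[ 0.56937618 -0.02206584  0.28550557] [-1.58165921  0.00663696 -1.46557349] 0.029919883028915874 27.25 [ 0.02089009 -0.00341514  0.01430125  0.01148628  0.01355718  0.00665302]
```

View pics/w13c.png

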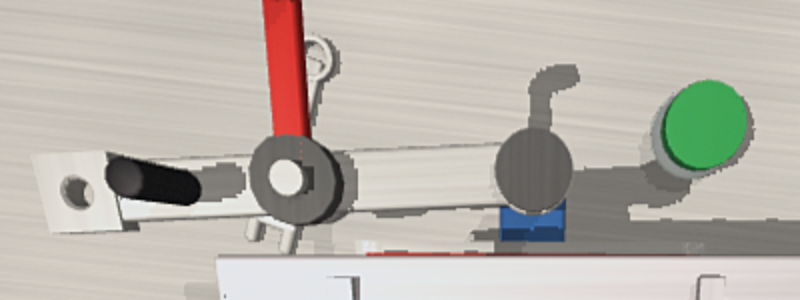

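```bash
python3 - <<'E'
from h import *
c=cam("wrist"); im=cv2.imread("pics/w13.png")
red=((im[:,:,2]>140)&(im[:,:,1]<70)&(im[:,:,0]<70))
for r in (125,126,127):
    x=np.where(red[r,230:420])[0]+230; print(r,(x.min(),x.max()) if len(x) else None)
a=onplane(c,243,126,.126);b=onplane(c,404,126,.126);print(a,b,(a+b)/2,np.linalg.norm(a-b))
for n,u,v,z in [("eye",98.5,96,.198),("hub",203.5,88.5,.235),("pivot",327,85,.198),("pivot",327,85,.215),("griptop",122,88,.238)]: print(n,np.round(onplane(c,u,v,z),4))
c12=c
# w12 estimate
E
```

```text
125 None
126 (np.int64(253), np.int64(263))
127 (np.int64(244), np.int64(302))
[0.62963476 0.08181981 0.126     ] [ 0.64986942 -0.10806381  0.126     ] [ 0.63975209 -0.013122    0.126     ] 0.1909587154345149
eye [0.6449 0.1939 0.198 ]
hub [0.6588 0.0825 0.235 ]
pivot [ 0.6761 -0.0128  0.198 ]
pivot [ 0.674  -0.0129  0.215 ]
griptop [0.6523 0.1439 0.238 ]
```

Call:
servo_tool([
  [[1,0,-0.005,-0.03,0.1,0.04,0],[1,0,0,-0.03,0,0,0],[1,0,0,0,0,0,0],[1,0,0,0,0,0,0],[1,0,0,0,0,0,0],[1,0,0,0,0,0,0]],
])

```text
time_s: 27.8
position: [0.5068, -0.0237, 0.2895]
tool_rot: [-1.575, 0.009, -1.464]
wrist_force: [-0.4, 0.2, -3.8]
grip_width: 0.0298
```

```bash
python3 - <<'E'
from h import *
s,im=shot("wrist","w14"); print(s['position'],s['tool_rot'],s['grip_width'],s['time_s'],s['joint_velocities'])
cv2.imwrite("pics/w14c.png",cv2.resize(im[0:150,60:460],None,fx=2,fy=2))
E
```

```text
[ 0.50684322 -0.02373606  0.28952283] [-1.57514392  0.00944417 -1.46364303] 0.029829701168422738 27.8 [ 0.00981753 -0.00056143 -0.00396053  0.00113198  0.00457377  0.00413482]
```

View pics/w14c.png

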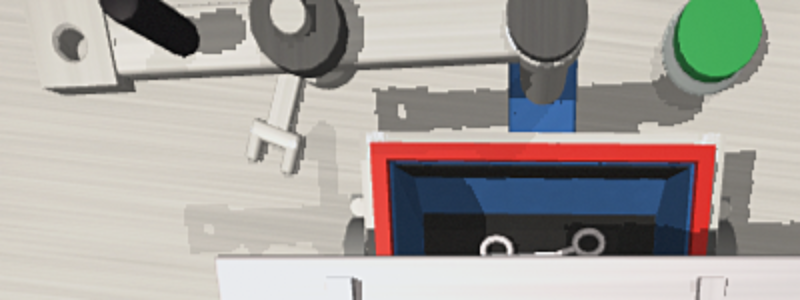

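```bash
python3 - <<'E'
from h import *
c=cam("wrist"); im=cv2.imread("pics/w14.png").astype(int)
red=((im[:,:,2]>120)&(im[:,:,1]<75)&(im[:,:,0]<75))&(np.arange(400)[:,None]<128)
M=[]
for r in (78,90,100,110,120):
    x=np.where(red[r,230:430])[0]+230; a=onplane(c,x.min()-.5,r,.126);b=onplane(c,x.max()+.5,r,.126);M.append((a+b)/2); print(r,x.min(),x.max(),np.round((a+b)/2,4),np.linalg.norm(a-b))
E=[]
for u in (255,280,320,360,400):
    y=np.where(red[60:100,u])[0]+60; p=onplane(c,u,y.min()-.5,.126);q=onplane(c,u,y.max()+.5,.126); E.append(p); print(u,y.min(),y.max(),np.round(p,4),np.round(q,4))
d=E[0]-E[-1];print('yaw edge',np.arctan2(-d[0],d[1])); d=M[0]-M[-1];print('yaw mid',np.arctan2(d[1],d[0]))
# lid edge same frame
for u,v in [(169,128),(477,128)]: print(onplane(c,u,v,s0:=state()['position'][2]-.0055))
E
```

```text
78 246 416 [ 0.6327 -0.0171  0.126 ] 0.19709725167466075
90 247 415 [ 0.6198 -0.0186  0.126 ] 0.1967810554191593
100 247 414 [ 0.6088 -0.0192  0.126 ] 0.1973019526517751
110 248 413 [ 0.5976 -0.0205  0.126 ] 0.19664082909977323
120 248 413 [ 0.5863 -0.0218  0.126 ] 0.19835807002821715
255 72 79 [0.6303 0.0703 0.126 ] [0.6218 0.0699 0.126 ]
280 72 79 [0.6334 0.0417 0.126 ] [0.6249 0.0411 0.126 ]
320 72 80 [ 0.6383 -0.004   0.126 ] [ 0.6287 -0.005   0.126 ]
360 72 80 [ 0.6431 -0.0496  0.126 ] [ 0.6336 -0.0509  0.126 ]
400 73 80 [ 0.6469 -0.0952  0.126 ] [ 0.6385 -0.0967  0.126 ]
yaw edge 0.09981272203800697
yaw mid 0.10258147624118244
[0.5665012  0.08466081 0.28398269]
[ 0.58806033 -0.11434754  0.28398269]
```

```bash
python3 - <<'E'
from h import *
go([.573,-.0243,.20],-1.471)
E
```

```text
shift now-axes mm [ 8.5 89.1 66. ]  after-turn axes [ 7.2 89.5 65.6]  turn(6deg) [ 0.04  0.07 -0.09] rows 2.7
```

Call:
servo_tool([
  [[1,0.004,0,0.015,0.04,0.07,-0.09],[1,0.004,0,0.025,0,0,0],[1,0,0,0.02,0,0,0],[1,0,0,0.006,0,0,0],[1,0,0.02,0,0,0,0],[1,0,0.025,0,0,0,0],[1,0,0.025,0,0,0,0],[1,0,0.01,0,0,0,0],[1,0,0,0,0,0,0],[1,0,0,0,0,0,0]],
])

```text
time_s: 28.68
position: [0.5839, -0.0241, 0.209]
tool_rot: [-1.563, -0.001, -1.469]
wrist_force: [-0.8, -0.7, -1.3]
grip_width: 0.0299
```

```bash
python3 - <<'E'
from h import *
s=state(); print(s['position'],s['tool_rot'],s['wrist_force'],s['time_s'])
go([.573,-.0243,.17],-1.471)
E
```

```text
[ 0.58388962 -0.02411032  0.20898204] [-1.56347423e+00 -1.13121604e-03 -1.46905816e+00] [-0.77805473 -0.71862177 -1.27713132] 28.6833
shift now-axes mm [ -1.   38.9 -11.1]  after-turn axes [ -0.9  39.  -10.9]  turn(6deg) [-0.07  0.02  0.01] rows 1.0
```

Call:
servo_tool([
  [[1,-0.001,0,-0.011,-0.07,0.02,0.01],[1,0,0.015,0,0,0,0],[1,0,0.015,0,0,0,0],[1,0,0,0,0,0,0],[1,0,0,0,0,0,0]],
])

```text
time_s: 29.1
position: [0.5715, -0.025, 0.1835]
tool_rot: [-1.568, -0.003, -1.471]
wrist_force: [-0.9, -0.7, -3.0]
grip_width: 0.0298
```

```bash
python3 - <<'E'
from h import *
s=state(); print(s['position'],s['tool_rot'],s['wrist_force'],s['time_s'])
go([.573,-.0243,.155],-1.471)
E
```

```text
[ 0.57146326 -0.02500033  0.18353833] [-1.56830405 -0.00298782 -1.47069813] [-0.93601112 -0.698947   -2.9740922 ] 29.1
shift now-axes mm [-0.6 28.5  1.5]  after-turn axes [-0.5 28.5  1.6]  turn(6deg) [-0.02  0.    0.03] rows 0.7
```

Call:
servo_tool([
  [[1,-0.0005,0.008,0.0015,-0.02,0,0.03],[1,0,0.01,0,0,0,0],[1,0,0.005,0,0,0,0],[1,0,0,0,0,0,0],[1,0,0,0,0,0,0]],
])

```text
time_s: 29.52
position: [0.5737, -0.0246, 0.1616]
tool_rot: [-1.567, -0.001, -1.471]
wrist_force: [-0.5, -0.5, -4.0]
grip_width: 0.03
```

```bash
python3 - <<'E'
from h import *
s=state(); print(s['position'],s['tool_rot'],s['wrist_force'],s['time_s'])
go([.573,-.0243,.14],-1.471)
E
```

```text
[ 0.57368116 -0.02463629  0.16160091] [-1.56724171e+00 -9.74989596e-04 -1.47057137e+00] [-0.52824791 -0.46189884 -3.9691701 ] 29.5167
shift now-axes mm [-0.4 21.6 -0.7]  after-turn axes [-0.4 21.6 -0.6]  turn(6deg) [-0.03  0.    0.01] rows 0.5
```

Call:
servo_tool([
  [[1,-0.0005,0.006,-0.0005,-0.03,0,0.01],[1,0,0.006,0,0,0,0],[1,0,0.004,0,0,0,0],[1,0,0.002,0,0,0,0],[1,0,0,0,0,0,0]],
])

```text
time_s: 29.93
position: [0.5771, -0.0239, 0.1463]
tool_rot: [-1.561, -0.001, -1.47]
wrist_force: [-1.3, 0.4, 1.8]
grip_width: 0.0296
```

```bash
python3 - <<'E'
from h import *
s=state(); print(s['position'],s['tool_rot'],s['wrist_force'],s['moment'],s['time_s'])
go([.573,-.0243,.1385],-1.471)
E
```

```text
[ 0.57712297 -0.0238649   0.14631005] [-1.56135749e+00 -7.70592472e-04 -1.47049394e+00] [-1.25786188  0.38847153  1.76555739] [0.1480314  0.66213843 0.0487743 ] 29.9333
shift now-axes mm [ 0.   7.8 -4.2]  after-turn axes [ 0.   7.8 -4.1]  turn(6deg) [-0.09  0.    0.01] rows 0.2
```

Call:
servo_tool([
  [[1,0,-0.006,-0.003,-0.09,0,0.01],[1,0,0,-0.002,0,0,0],[1,0,0,0,0,0,0],[1,0,0,0,0,0,0]],
])

```text
time_s: 30.27
position: [0.57, -0.0249, 0.1512]
tool_rot: [-1.575, 0.0, -1.47]
wrist_force: [0.9, 0.2, -3.0]
grip_width: 0.0299
```

```bash
python3 - <<'E'
from h import *
s=state(); print(s['position'],s['tool_rot'],s['wrist_force'],s['moment'],s['time_s'])
go([.573,-.0243,.1385],-1.471)
E
```

```text
[ 0.57001936 -0.02486355  0.15121817] [-1.57543332e+00  4.50344167e-06 -1.47037381e+00] [ 0.93481534  0.23659821 -3.02029917] [-5.98223407e-06  7.27209929e-02  1.63786163e-02] 30.2667
shift now-axes mm [-0.3 12.7  3.1]  after-turn axes [-0.3 12.7  3. ]  turn(6deg) [ 0.04  0.01 -0.  ] rows 0.3
```

Now descend slowly with x compensation.

Call:
servo_tool([
  [[1,0,0.004,0.0015,0.02,0,0],[1,0,0.003,0,0,0,0],[1,0,0.003,0,0,0,0],[1,0,0,0,0,0,0]],
])

```text
time_s: 30.6
position: [0.5733, -0.0246, 0.1423]
tool_rot: [-1.569, -0.0, -1.471]
wrist_force: [-1.7, 0.0, 2.3]
grip_width: 0.0295
```

```bash
python3 - <<'E'
from h import *
s=state(); print(s['position'],s['tool_rot'],s['wrist_force'],s['moment'],s['time_s'])
go([.573,-.0243,.1385],-1.471)
E
```

```text
[ 0.5733023  -0.02459583  0.14228811] [-1.56879040e+00 -2.67944520e-04 -1.47056988e+00] [-1.69817265  0.01510379  2.30932841] [0.02596825 0.63243538 0.00241684] 30.6
shift now-axes mm [-0.3  3.8 -0.3]  after-turn axes [-0.3  3.8 -0.3]  turn(6deg) [-0.02  0.    0.  ] rows 0.1
```

Call:
servo_tool([
  [[1,0,0.004,0,0,0,0],[1,0,0.003,0,0,0,0],[1,0,0,0,0,0,0]],
])

```text
time_s: 30.85
position: [0.5759, -0.0243, 0.137]
tool_rot: [-1.563, -0.001, -1.471]
wrist_force: [0.1, 0.6, 3.7]
grip_width: 0.0296
```

```bash
python3 - <<'E'
from h import *
s,im=shot("wrist","w15"); print(s['position'],s['tool_rot'],s['wrist_force'],s['moment'],s['time_s'])
shot("top","t15");shot("side","s15")
a=cv2.imread("pics/s15.png");cv2.imwrite("pics/s15c.png",cv2.resize(a[130:280,230:430],None,fx=4,fy=4,interpolation=cv2.INTER_CUBIC))
E
```

```text
[ 0.57586705 -0.02434427  0.13698786] [-1.56257910e+00 -7.45356642e-04 -1.47060002e+00] [0.1083448  0.59431423 3.67603024] [0.15163416 0.52445251 0.03000516] 30.85
```

View pics/w15.png

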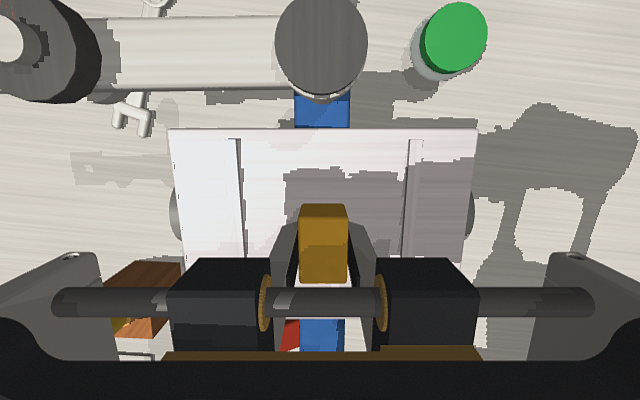

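View pics/s15c.png

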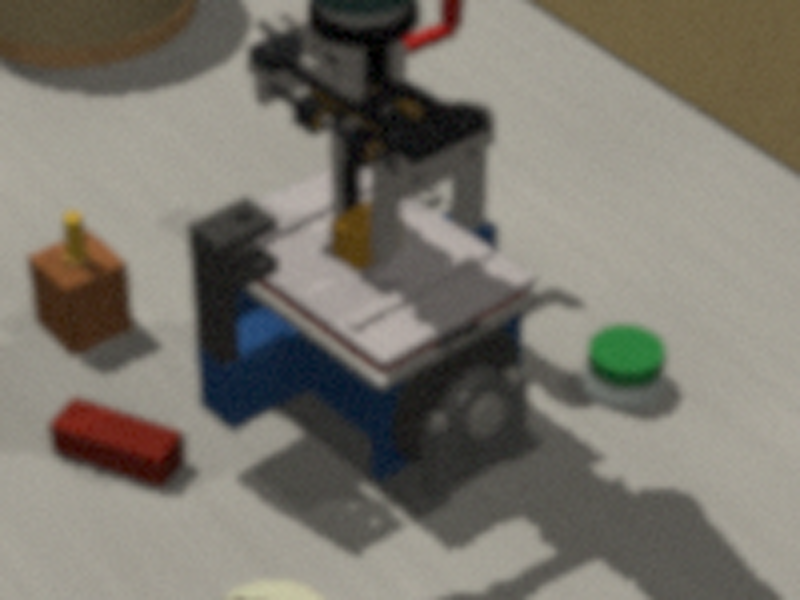

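Call:
servo_tool([
  [[0.6,0,0,0,0,0,0],[0.5,0,0,0,0,0,0],[0.4,0,0,0,0,0,0],[0.4,0,0,0,0,0,0],[0.4,0,0,0,0,0,0],[0.4,0,-0.02,0,0,0,0],[0.4,0,-0.03,0,0,0,0],[0.4,0,-0.035,0,0,0,0],[0.4,0,-0.035,-0.02,0,0,0],[0.4,0,-0.035,-0.03,0,0,0],[0.4,0,0,-0.03,0,0,0],[0.4,0,0,0,0,0,0],[0.4,0,0,0,0,0,0]],
])

```text
time_s: 32.08
position: [0.4914, -0.0335, 0.2913]
tool_rot: [-1.577, -0.001, -1.471]
wrist_force: [-0.9, 0.5, -0.2]
grip_width: 0.0565
```

```bash
python3 - <<'E'
from h import *
s,im=shot("wrist","w16"); print(s['position'],s['tool_rot'],s['wrist_force'],s['joint_velocities'],s['time_s'])
shot("side","s16")
a=cv2.imread("pics/s16.png");cv2.imwrite("pics/s16c.png",cv2.resize(a[150:270,250:410],None,fx=5,fy=5,interpolation=cv2.INTER_CUBIC))
E
```

```text
[ 0.49140728 -0.0335315   0.29131216] [-1.57656265e+00 -9.77793767e-04 -1.47061410e+00] [-0.87741999  0.47649635 -0.24469936] [-0.0083427  -0.04723624  0.0521468  -0.01102293  0.04527524 -0.0036672 ] 32.0833
```

View pics/w16.png

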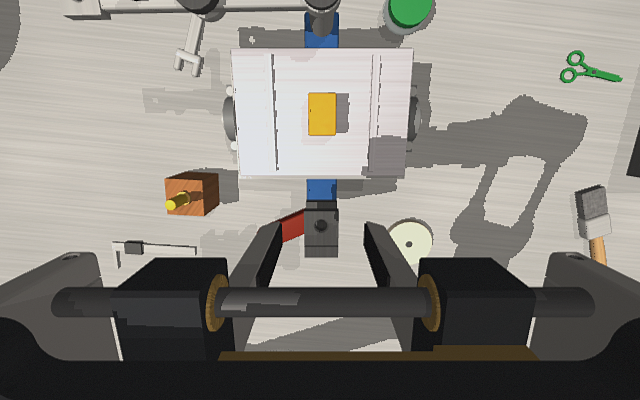

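View pics/s16c.png

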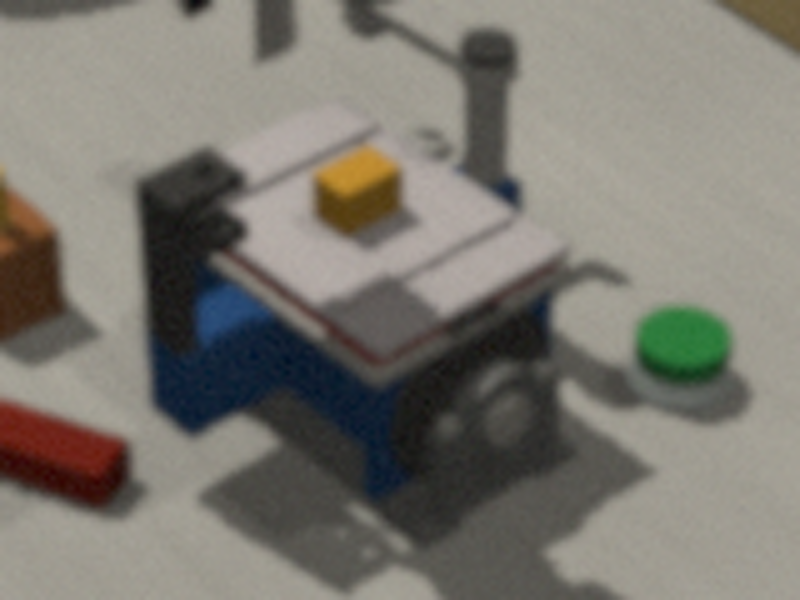

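```bash
python3 - <<'E'
from h import *
c=cam("wrist")
P=[onplane(c,u,v,.133) for u,v in [(231,48),(413,50),(405.5,178),(238,177)]]
for p in P: print(np.round(p,4))
print(np.mean(P,0),[np.linalg.norm(P[i]-P[(i+1)%4]).round(4) for i in range(4)])
d=P[0]-P[1];print(np.arctan2(-d[0],d[1]))
print('fork',onplane(c,321,225,.214))
for n,u,v,z in [("blk c1",166,176,.066),("blk",207,171,.066),("pin top",171,207,.107)]: print(n,onplane(c,u,v,z))
E
```

```text
[0.6349 0.0837 0.133 ]
[ 0.6532 -0.1162  0.133 ]
[ 0.5108 -0.1334  0.133 ]
[0.4912 0.0726 0.133 ]
[ 0.5725283 -0.0233251  0.133    ] [np.float64(0.2007), np.float64(0.1434), np.float64(0.2069), np.float64(0.1442)]
0.09137761970297571
fork [ 0.46893474 -0.03305725  0.214     ]
blk c1 [0.46745376 0.19798719 0.066     ]
blk [0.48108383 0.13762873 0.066     ]
pin top [0.43453803 0.17036247 0.107     ]
```

```bash
python3 - <<'E'
from h import *
im=cv2.imread("pics/w16.png")
cv2.imwrite("pics/w16c.png",cv2.resize(im[35:190,220:425],None,fx=3.8,fy=3.8,interpolation=cv2.INTER_NEAREST))
E
```

```text
(no output)
```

View pics/w16c.png

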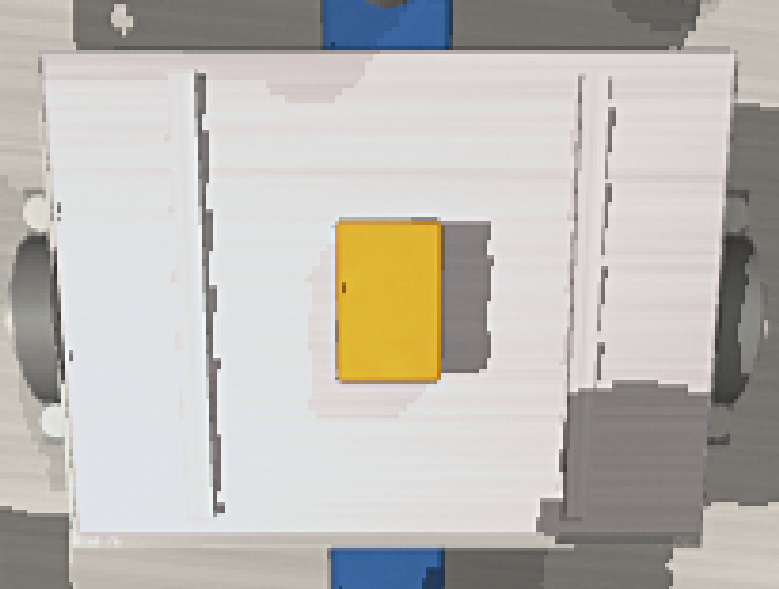

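```bash
python3 - <<'E'
from h import *
c=cam("wrist")
uv=[(231,49),(413.8,49),(404.7,175.3),(241,175)]
P=[onplane(c,u,v,.133) for u,v in uv]
print(np.mean(P,0),[np.linalg.norm(P[i]-P[(i+1)%4]).round(4) for i in range(4)])
# 6dof fit
from scipy.optimize import least_squares
o=np.array([[.072,.102,0],[.072,-.102,0],[-.072,-.102,0],[-.072,.102,0]])
b=np.array([[.022,.015,.032],[.022,-.015,.032],[-.022,-.015,.032],[-.022,.015,.032]])
buv=[(220+u/3.8,35+v/3.8) for u,v in [(336,219),(441,219),(439,382),(338,382)]]
f=lambda q:np.concatenate([proj(c,rpy(q[3:])@x+q[:3])-u for x,u in zip(np.vstack([o,b]),uv+buv)])
r=least_squares(f,[.572,-.023,.133,0,0,.1]);print(np.round(r.x,4),np.round(r.fun,1))
E
```

```text
[ 0.57407573 -0.0240126   0.133     ] [np.float64(0.2016), np.float64(0.141), np.float64(0.2018), np.float64(0.1406)]
[ 0.5742 -0.0238  0.1277 -0.0054  0.0046  0.1016] [ 0.6 -0.2 -0.2 -0.6 -0.6  0.3  0.1  0.5 -0.4  0.1  0.4  0.1  0.5 -0.1
 -0.4 -0.1]
```

Call:
servo_tool([
  [[0.5,0,-0.01,0,0,-1,0],[0.5,0,-0.01,0,0,-1,0],[0.5,0,-0.01,0,0,-1,0],[0.5,0,0,0,0,-1,0],[0.5,0,0,0,0,-1,0],[0.5,0,0,0,0,-1,0],[0.5,0,0,0,0,-1,0],[0.5,0,0,0,0,-1,0],[0.5,0,0,0,0,-1,0],[0.5,0,0,0,0,-1,0],[0.5,0,0,0,0,-1,0],[0.5,0,0,0,0,-1,0],[0.5,0,0,0,0,-1,0],[0.5,0,0,0,0,-1,0],[0.5,0,0,0,0,-1,0],[0.5,0,0,0,0,0,0],[0.5,0,0,0,0,0,0]],
])

```text
time_s: 33.6
position: [0.5031, -0.0316, 0.2969]
tool_rot: [-1.554, 0.044, 0.182]
wrist_force: [0.7, -0.0, -0.6]
grip_width: 0.0468
```

```bash
python3 - <<'E'
from h import *
s=state(); print(s['position'],s['tool_rot'],s['time_s'])
go([.66,.04,.32],.14)
E
```

```text
[ 0.50314496 -0.03159167  0.29689381] [-1.55392286  0.04434215  0.18246173] 33.6
shift now-axes mm [166.1 -29.8  42.5]  after-turn axes [165.3 -23.1  49. ]  turn(6deg) [-0.15  0.4  -0.43] rows 4.2
```

Call:
servo_tool([
  [[0.5,0.02,-0.015,0.005,-0.15,0.4,-0.43],[0.5,0.035,-0.01,0.01,0,0,0],[0.5,0.035,0,0.01,0,0,0],[0.5,0.035,0,0.01,0,0,0],[0.5,0.035,0,0.01,0,0,0],[0.5,0,0,0,0,0,0],[0.5,0,0,0,0,0,0],[0.5,0,0,0,0,0,0]],
])

```text
time_s: 34.27
position: [0.6636, 0.0381, 0.3125]
tool_rot: [-1.569, 0.009, 0.117]
wrist_force: [-0.1, 1.2, -0.3]
grip_width: 0.047
```

```bash
python3 - <<'E'
from h import *
s,im=shot("wrist","w17"); print(s['position'],s['tool_rot'],s['time_s'],s['joint_velocities'])
E
```

```text
[0.66362233 0.03812376 0.31246588] [-1.56920913  0.00947404  0.11714773] 34.2667 [ 0.00254831  0.01253497 -0.00170555 -0.00808929  0.01670539  0.01441699]
```

View pics/w17.png

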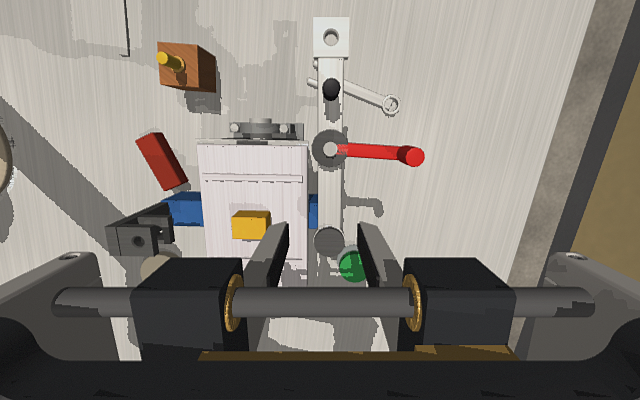

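```bash
python3 - <<'E'
from h import *
c=cam("wrist")
E={}
for n,u,v,z in [("eye",331,38,.198),("griptop",331,88,.238),("hub",329.5,149,.235),("pivot",329.5,240,.215),("knob",413,156,.245),("fork",139,241,.214),("pintop",161,57,.107)]:
    E[n]=onplane(c,u,v,z); print(n,np.round(E[n],4))
d=E['eye']-E['pivot'];print(np.linalg.norm(d[:2]),np.arctan2(d[1],d[0]))
d=E['griptop']-E['pivot'];print(np.linalg.norm(d[:2]),np.arctan2(d[1],d[0]))
E
```

```text
eye [0.6517 0.1932 0.198 ]
griptop [0.6571 0.1433 0.238 ]
hub [0.6623 0.0913 0.235 ]
pivot [ 0.6748 -0.0063  0.215 ]
knob [0.7364 0.0947 0.245 ]
fork [ 0.4688 -0.033   0.214 ]
pintop [0.4368 0.1721 0.107 ]
0.200769414286907 1.6861519221183403
0.15063300279474182 1.6883585939450554
```

```bash
python3 - <<'E'
from h import *
go([.6567,.144,.205],.12)
E
```

```text
shift now-axes mm [  7.1 107.7 106. ]  after-turn axes [  6.4 107.6 106.1]  turn(6deg) [-0.02 -0.03 -0.09] rows 3.6
```

Call:
servo_tool([
  [[0.5,0.006,0,0.015,0,-0.03,-0.09],[0.5,0,0,0.03,0,0,0],[0.5,0,0,0.03,0,0,0],[0.5,0,0,0.03,0,0,0],[0.5,0,0,0.0,0,0,0],[0.5,0,0.015,0,0,0,0],[0.5,0,0.015,0,0,0,0],[0.5,0,0.01,0,0,0,0],[0.5,0,0,0,0,0,0],[0.5,0,0,0,0,0,0]],
])

```text
time_s: 35.15
position: [0.6491, 0.149, 0.279]
tool_rot: [-1.566, -0.011, 0.111]
wrist_force: [-0.1, -0.4, 0.2]
grip_width: 0.0472
```

```bash
python3 - <<'E'
from h import *
s,im=shot("wrist","w18"); print(s['position'],s['tool_rot'],s['time_s'])
go([.6567,.144,.205],.12)
E
```

```text
[0.64911353 0.14903223 0.27903124] [-1.56594347 -0.01051766  0.11109352] 35.15
shift now-axes mm [ 6.2 74.1 -6.1]  after-turn axes [ 6.9 74.1 -5.8]  turn(6deg) [-0.05 -0.09  0.1 ] rows 1.8
```

View pics/w18.png

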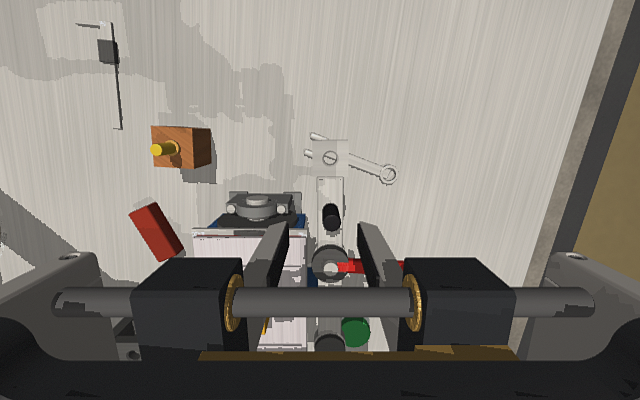

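```bash
python3 - <<'E'
from h import *
c=cam("wrist")
for n,u,v,z in [("eye",330.5,157,.198),("griptop",331,211,.238)]: print(n,np.round(onplane(c,u,v,z),4))
print(proj(c,[.6567,.144,.238]),proj(c,[.6567,.144,.198]))
E
```

```text
eye [0.6522 0.1953 0.198 ]
griptop [0.6559 0.1545 0.238 ]
[330.43779234 222.97397536] [328.86259871 209.52261586]
```

Call:
servo_tool([
  [[0.5,0.006,0,-0.006,-0.05,-0.09,0.1],[0.5,0,0.015,0,0,0,0],[0.5,0,0.02,0,0,0,0],[0.5,0,0.02,0,0,0,0],[0.5,0,0,0,0,0,0],[0.5,0,0,0,0,0,0]],
])

```text
time_s: 35.7
position: [0.6627, 0.1398, 0.2291]
tool_rot: [-1.574, -0.011, 0.119]
wrist_force: [-0.6, -0.2, 0.9]
grip_width: 0.047
```

```bash
python3 - <<'E'
from h import *
s=state(); print(s['position'],s['tool_rot'],s['time_s'],s['wrist_force'])
go([.6567,.144,.205],.12)
E
```

```text
[0.66268262 0.13976287 0.22910082] [-1.57403298 -0.0112502   0.11905706] 35.7 [-0.59458405 -0.18121789  0.93663952]
shift now-axes mm [-5.7 24.   5. ]  after-turn axes [-5.4 24.1  4.9]  turn(6deg) [ 0.03 -0.01  0.11] rows 0.6
```

Call:
servo_tool([
  [[0.5,-0.005,0,0.004,0.03,0,0.11],[0.5,0,0.012,0,0,0,0],[0.5,0,0.01,0,0,0,0],[0.5,0,0,0,0,0,0],[0.5,0,0,0,0,0,0]],
])

```text
time_s: 36.12
position: [0.66, 0.1429, 0.2094]
tool_rot: [-1.571, -0.005, 0.118]
wrist_force: [0.0, 1.0, -0.4]
grip_width: 0.0471
```

```bash
python3 - <<'E'
from h import *
s=state(); print(s['position'],s['tool_rot'],s['time_s'],s['wrist_force'])
go([.6567,.144,.205],.12)
E
```

```text
[0.66000181 0.1428535  0.20935615] [-1.5710076  -0.00528046  0.11844112] 36.1167 [ 0.04550462  0.98806256 -0.36457465]
shift now-axes mm [-3.2  4.3  1.5]  after-turn axes [-3.1  4.4  1.5]  turn(6deg) [ 0.   -0.01  0.05] rows 0.1
```

Close on the grip.

Call:
servo_tool([
  [[0.5,-0.003,0.002,0.001,0,0,0.05],[0.6,0,0,0,0,0,0],[1,0,0,0,0,0,0],[1,0,0,0,0,0,0],[1,0,0,0,0,0,0],[1,0,0,0,0,0,0],[1,0,0,0,0,0,0]],
], newtons=20)

```text
time_s: 36.7
position: [0.657, 0.1439, 0.2083]
tool_rot: [-1.571, -0.002, 0.119]
wrist_force: [0.2, -0.6, -0.8]
grip_width: 0.0158
```

```bash
python3 - <<'E'
from h import *
s=state(); print(s['position'],s['tool_rot'],s['time_s'],s['wrist_force'],s['grip_width'])
P=np.array([.6755,-.0129]); d=s['position'][:2]-P; print(np.linalg.norm(d),np.arctan2(d[1],d[0]))
E
```

```text
[0.65699043 0.14391096 0.2083239 ] [-1.57099739e+00 -1.56191099e-03  1.18942150e-01] 36.7 [ 0.20806919 -0.55199393 -0.82694208] 0.015770647147165497
0.15789959160711212 1.6882901388183038
```

Call:
servo_tool([
  [[1,-0.0066,0,-0.0002,0,-0.4,0],[1,-0.0132,0,-0.0006,0,-0.8,0],[1,-0.0132,0,-0.0006,0,-0.8,0],[1,-0.0132,0,-0.0006,0,-0.8,0],[1,0,0,0,0,0,0],[1,0,0,0,0,0,0]],
])

```text
time_s: 37.2
position: [0.6116, 0.1315, 0.2083]
tool_rot: [-1.571, -0.002, 0.422]
wrist_force: [1.7, 1.6, -1.9]
grip_width: 0.0152
```

```bash
cat >> h.py <<'E'
def bar():
    s=state(); P=np.array([.6755,-.0129]); d=s['position'][:2]-P; a=np.arctan2(d[1],d[0])%(2*np.pi)
    print(np.round(s['position'],4),np.round(s['tool_rot'],3),s['time_s'],np.round(s['wrist_force'],1),np.round(s['moment'],2),'r %.4f ang %.3f joint %.3f'%(np.linalg.norm(d),a,3.2416-a),'yaw err %.3f'%(a-np.pi/2-s['tool_rot'][2]))
E
python3 -c "
from h import *
bar()"
```

```text
[0.6116 0.1315 0.2083] [-1.571 -0.002  0.422] 37.2 [ 1.7  1.6 -1.9] [-0.02 -0.2  -0.02] r 0.1579 ang 1.987 joint 1.254 yaw err -0.006
```

Call:
servo_tool([
  [[1,-0.0132,0,-0.0006,0,-0.8,0],[1,-0.0132,0,-0.0006,0,-0.8,0],[1,-0.0132,0,-0.0006,0,-0.8,0],[1,-0.0132,0,-0.0006,0,-0.8,0],[1,-0.0132,0,-0.0006,0,-0.8,0],[1,0,0,0,0,0,0]],
])

```text
time_s: 37.7
position: [0.5604, 0.0951, 0.2083]
tool_rot: [-1.569, -0.007, 0.85]
wrist_force: [-1.8, -0.9, -2.6]
grip_width: 0.0155
```

```bash
python3 -c "
from h import *
bar()"
```

```text
[0.5604 0.0951 0.2083] [-1.569 -0.007  0.85 ] 37.7 [-1.8 -0.9 -2.6] [-0.35  0.11 -0.08] r 0.1578 ang 2.388 joint 0.854 yaw err -0.033
```

Call:
servo_tool([
  [[1,-0.0132,0,-0.0006,0,-0.7,0],[1,-0.0132,0,-0.0006,0,-0.75,0],[1,-0.0132,0,-0.0006,0,-0.75,0],[1,-0.0132,0,-0.0006,0,-0.75,0],[1,-0.0132,0,-0.0006,0,-0.75,0],[1,-0.0132,0,-0.0006,0,-0.75,0],[1,0,0,0,0,0,0],[1,0,0,0,0,0,0]],
])

```text
time_s: 38.37
position: [0.5241, 0.0325, 0.2082]
tool_rot: [-1.562, -0.019, 1.312]
wrist_force: [-2.5, 1.7, 0.0]
grip_width: 0.0156
```

```bash
python3 -c "
from h import *
bar()
shot('wrist','w19')"
```

```text
[0.5241 0.0325 0.2082] [-1.562 -0.019  1.312] 38.3667 [-2.5  1.7  0. ] [-0.07  0.34  0.09] r 0.1580 ang 2.850 joint 0.391 yaw err -0.032
```

View pics/w19.png

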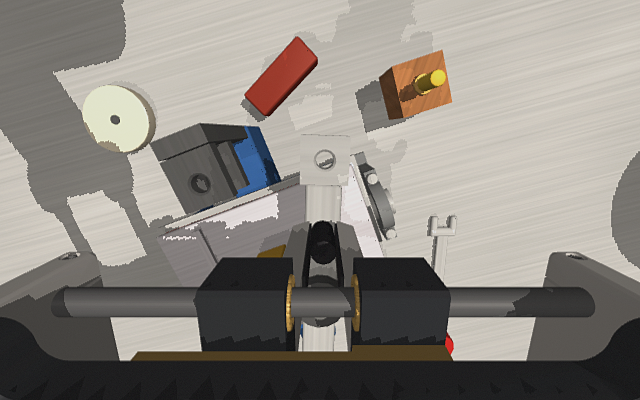

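Call:
servo_tool([
  [[1,-0.0132,0,-0.0006,0,-0.6,0],[1,-0.0132,0,-0.0006,0,-0.7,0],[1,-0.0132,0,-0.0006,0,-0.75,0],[1,-0.0132,0,-0.0006,0,-0.75,0],[1,0,0,0,0,0,0],[1,0,0,0,0,0,0]],
])

```text
time_s: 38.92
position: [0.5173, -0.0151, 0.2083]
tool_rot: [-1.56, -0.026, 1.611]
wrist_force: [-4.5, 1.6, 1.8]
grip_width: 0.0158
```

```bash
python3 -c "
from h import *
bar()
shot('wrist','w20')"
```

```text
[ 0.5173 -0.0151  0.2083] [-1.56  -0.026  1.611] 38.9167 [-4.5  1.6  1.8] [-0.23  0.38  0.14] r 0.1582 ang 3.155 joint 0.086 yaw err -0.027
```

View pics/w20.png

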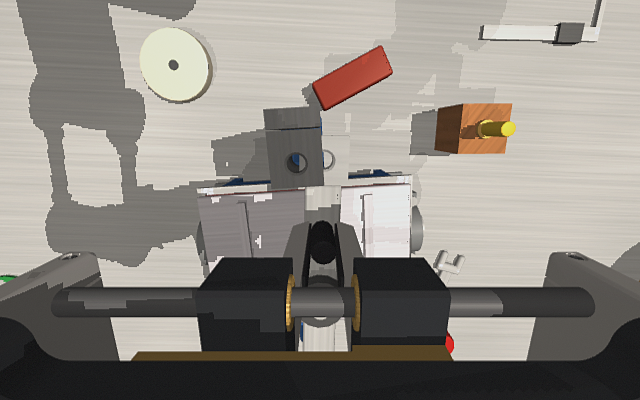

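```bash
python3 -c "
from h import *
c=cam('wrist')
f=onplane(c,297,161.5,.214); e=onplane(c,328,159,.198); print(f,e, f-e)
P=np.array([.6755,-.0129])
for q in (f,e):
    d=q[:2]-P; print(np.linalg.norm(d),np.arctan2(d[1],d[0])%6.2832)
im=cv2.imread('pics/w20.png');cv2.imwrite('pics/w20c.png',cv2.resize(im[90:200,240:380],None,fx=5,fy=5,interpolation=cv2.INTER_CUBIC))
"
```

```text
[ 0.46709958 -0.03251754  0.214     ] [ 0.46636726 -0.01226106  0.198     ] [ 0.00073232 -0.02025647  0.016     ]
0.20932171803531072 3.2354646415298167
0.2091337173057533 3.1385374982049368
```

View pics/w20c.png

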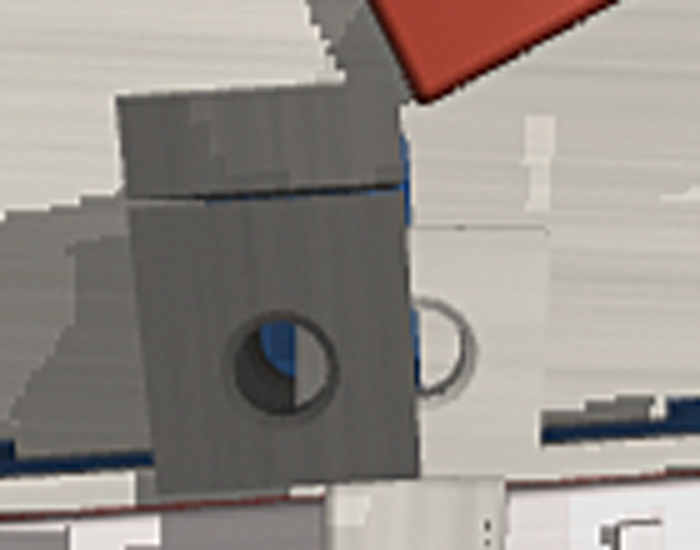

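Call:
servo_tool([
  [[1,-0.006,0,-0.0002,0.05,-0.25,0.2],[1,-0.006,0,-0.0002,0,-0.25,0],[1,0,0,0,0,0,0],[1,0,0,0,0,0,0]],
])

```text
time_s: 39.3
position: [0.5175, -0.0246, 0.2082]
tool_rot: [-1.552, -0.006, 1.665]
wrist_force: [-3.5, -0.8, 2.2]
grip_width: 0.0154
```

```bash
python3 -c "
from h import *
bar()
s,im=shot('wrist','w21')
cv2.imwrite('pics/w21c.png',cv2.resize(im[90:200,240:380],None,fx=5,fy=5,interpolation=cv2.INTER_CUBIC))
"
```

```text
[ 0.5175 -0.0246  0.2082] [-1.552 -0.006  1.665] 39.3 [-3.5 -0.8  2.2] [-0.02  0.46 -0.01] r 0.1584 ang 3.216 joint 0.026 yaw err -0.020
```

View pics/w21c.png

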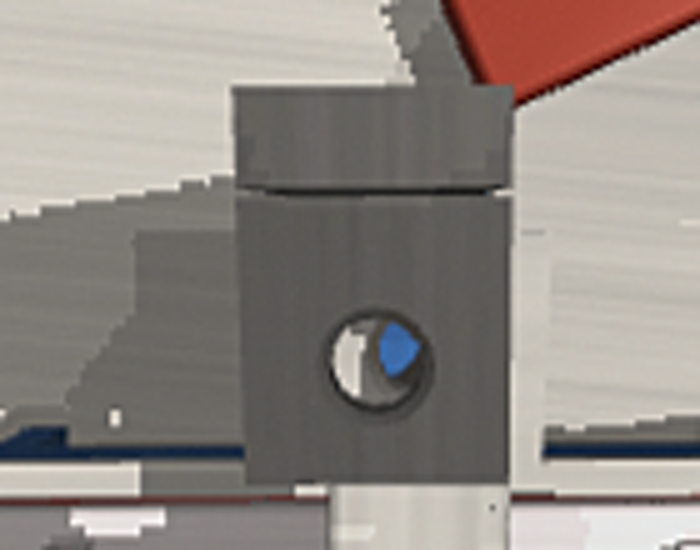

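Call:
servo_tool([
  [[1,-0.004,0,0,-0.1,-0.1,0.05],[1,0,0,0,0,0,0],[1,0,0,0,0,0,0]],
])

```text
time_s: 39.6
position: [0.5179, -0.027, 0.2082]
tool_rot: [-1.562, -0.002, 1.676]
wrist_force: [-3.7, -0.7, 1.6]
grip_width: 0.0155
```

```bash
python3 -c "
from h import *
bar()
s,im=shot('wrist','w22')
cv2.imwrite('pics/w22c.png',cv2.resize(im[130:190,280:350],None,fx=9,fy=9,interpolation=cv2.INTER_CUBIC))
"
```

```text
[ 0.5179 -0.027   0.2082] [-1.562 -0.002  1.676] 39.6 [-3.7 -0.7  1.6] [-0.    0.55  0.06] r 0.1582 ang 3.231 joint 0.011 yaw err -0.016
```

View pics/w22c.png

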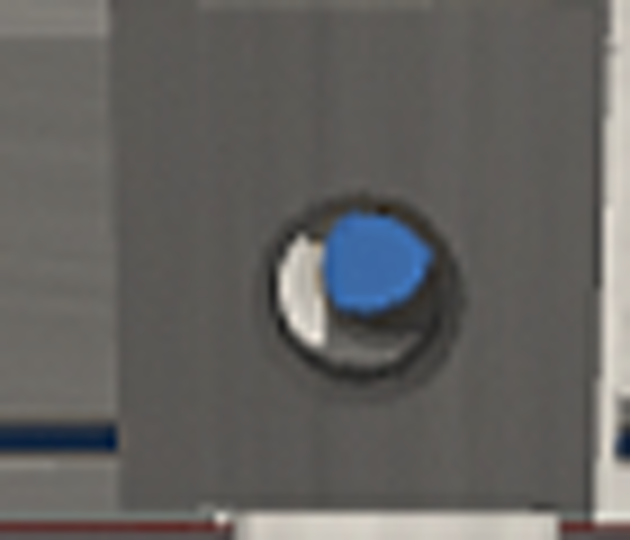

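Call:
servo_tool([
  [[1,-0.003,0,0,-0.06,-0.1,0],[1,0,0,0,0,0,0],[1,0,0,0,0,0,0]],
])

```text
time_s: 39.9
position: [0.5182, -0.0293, 0.2082]
tool_rot: [-1.568, -0.003, 1.687]
wrist_force: [-4.1, 0.7, 1.6]
grip_width: 0.0156
```

```bash
python3 -c "
from h import *
bar()
s,im=shot('wrist','w23')
cv2.imwrite('pics/w23c.png',cv2.resize(im[130:190,280:350],None,fx=9,fy=9,interpolation=cv2.INTER_CUBIC))
"
```

```text
[ 0.5182 -0.0293  0.2082] [-1.568 -0.003  1.687] 39.9 [-4.1  0.7  1.6] [ 0.15  0.6  -0.  ] r 0.1581 ang 3.246 joint -0.004 yaw err -0.012
```

View pics/w23c.png

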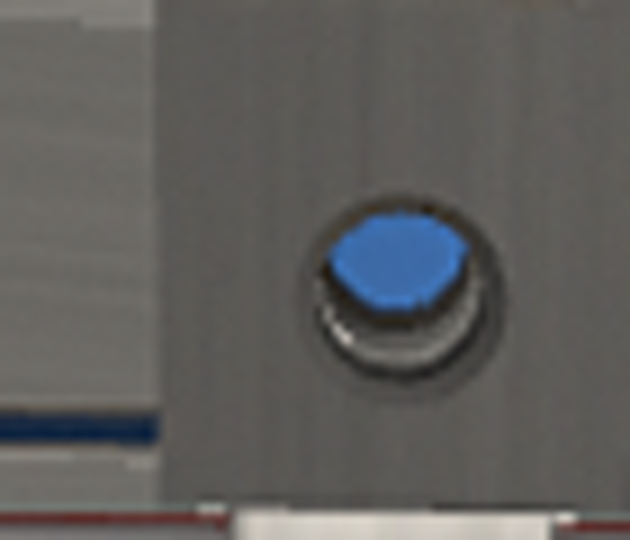

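```bash
python3 -c "
from h import *
c=cam('wrist'); print(onplane(c,324.6,130+292/9,.214))
for u,v in [(502,128),(510,128),(480,128),(500,128)]: print(onplane(c,u,v,.107))
"
```

```text
[ 0.46804581 -0.03295426  0.214     ]
[0.42666897 0.13991608 0.107     ]
[0.42574317 0.14779097 0.107     ]
[0.4292141  0.11826709 0.107     ]
[0.4269004  0.13794756 0.107     ]
```

Call:
servo_tool([
  [[0.8,0,0,0,0,0,0],[0.7,0,0,0,0,0,0],[0.6,0,0,0,0,0,0],[0.6,0,0,0,0,0,0],[0.6,0,-0.02,0,0,0,0],[0.6,0,-0.03,0,0,0,0],[0.6,0,-0.035,0,0,0,0],[0.6,0,0,0,0,0,0],[0.6,0,0,0,0,0,0],[0.6,0,0,0,0,0,0]],
])

```text
time_s: 40.78
position: [0.5267, -0.03, 0.2965]
tool_rot: [-1.585, -0.001, 1.686]
wrist_force: [0.4, 0.6, -0.9]
grip_width: 0.0374
```

```bash
python3 -c "
from h import *
bar()
s,im=shot('wrist','w24')
"
```

```text
[ 0.5267 -0.03    0.2965] [-1.585e+00 -1.000e-03  1.686e+00] 40.7833 [ 0.4  0.6 -0.9] [ 0.08 -0.14  0.02] r 0.1498 ang 3.256 joint -0.014 yaw err -0.001
```

View pics/w24.png

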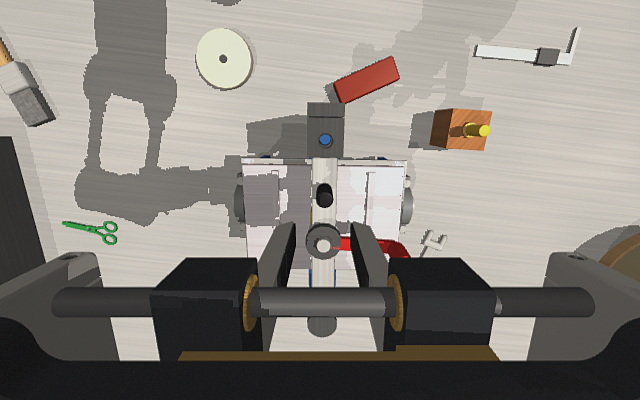

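```bash
python3 -c "
from h import *
c=cam('wrist')
im=cv2.imread('pics/w24.png');m,st,ce=ybox(im,c,0,(110,150,440,500));print(st,ce)
print(onplane(c,485,131,.107), onplane(c,*ce,.09))
t=cam('top');im=cv2.imread('pics/top0.png');m,st,ce=ybox(im,t,0,(215,245,230,260));print(st,ce)
print(onplane(t,241,230.2,.107),onplane(t,*ce,.1))
im=cv2.imread('pics/w24.png');cv2.imwrite('pics/w24c.png',cv2.resize(im[95:165,415:505],None,fx=8,fy=8,interpolation=cv2.INTER_CUBIC))
"
```

```text
[463 122  28  16 189] [478.03703704 129.65608466]
[0.43799718 0.17314119 0.107     ] [0.43670205 0.17303113 0.09      ]
[238 227   5   7  22] [239.86363636 229.54545455]
[0.43720746 0.16887842 0.107     ] [0.43975743 0.17375886 0.1       ]
```

View pics/w24c.png

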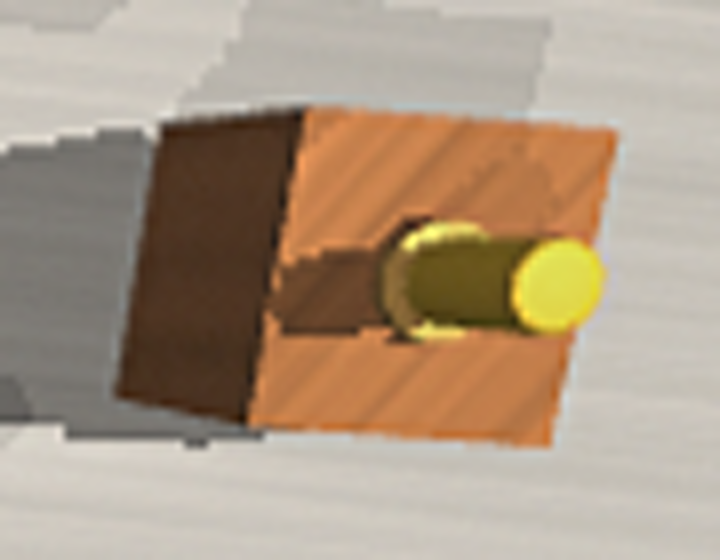

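```bash
python3 -c "
from h import *
go([.437,.172,.13],1.686)
"
```

```text
shift now-axes mm [210.4 165.4  67.7]  after-turn axes [210.8 165.9  65.4]  turn(6deg) [ 0.13 -0.    0.02] rows 6.6
```

Call:
servo_tool([
  [[0.5,0.02,0,0.005,0.13,0,0.02],[0.5,0.035,0,0.012,0,0,0],[0.5,0.035,0,0.012,0,0,0],[0.5,0.035,0,0.012,0,0,0],[0.5,0.035,0,0.012,0,0,0],[0.5,0.035,0.015,0.012,0,0,0],[0.5,0.01,0.03,0,0,0,0],[0.5,0,0.03,0,0,0,0],[0.5,0,0.03,0,0,0,0],[0.5,0,0,0,0,0,0],[0.5,0,0,0,0,0,0]],
])

```text
time_s: 41.75
position: [0.4293, 0.1741, 0.1753]
tool_rot: [-1.555, -0.001, 1.683]
wrist_force: [0.1, -0.1, -0.4]
grip_width: 0.0468
```

```bash
python3 -c "
from h import *
s,im=shot('wrist','w25');print(s['position'],s['tool_rot'],s['time_s'])
go([.437,.172,.13],1.686)
c=cam('wrist',s);print(proj(c,[.437,.172,.107]))
"
```

```text
[0.42929101 0.17409556 0.17531859] [-1.55543912e+00 -1.34996582e-03  1.68313326e+00] 41.75
shift now-axes mm [-2.8 45.1 -8.6]  after-turn axes [-2.8 45.3 -7.8]  turn(6deg) [-0.16 -0.03  0.01] rows 1.1
[318.29157051 214.99533679]
```

View pics/w25.png

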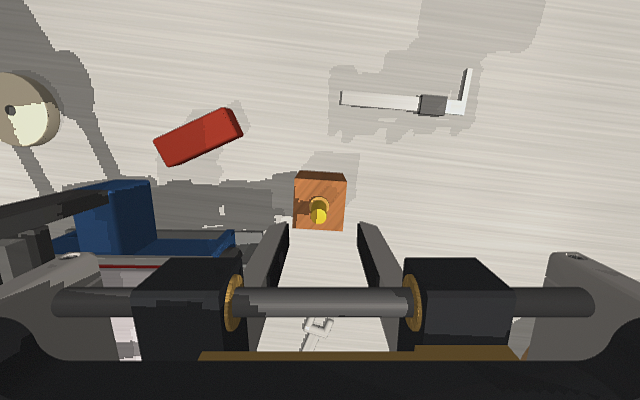

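Call:
servo_tool([
  [[0.5,-0.002,0,-0.009,-0.16,-0.03,0.01],[0.5,0,0.02,0,0,0,0],[0.5,0,0.025,0,0,0,0],[0.5,0,0.02,0,0,0,0],[0.5,0,0,0,0,0,0],[0.5,0,0,0,0,0,0]],
])

```text
time_s: 42.3
position: [0.4524, 0.1727, 0.1184]
tool_rot: [-1.598, -0.002, 1.683]
wrist_force: [0.2, -0.0, 0.1]
grip_width: 0.0467
```

```bash
python3 -c "
from h import *
s=state();print(s['position'],s['tool_rot'],s['time_s'])
go([.438,.172,.076],1.686)
"
```

```text
[0.4523733  0.17268105 0.11835917] [-1.59816558e+00 -1.50718422e-03  1.68289085e+00] 42.3
shift now-axes mm [ 0.9 42.  15.5]  after-turn axes [ 1.  42.4 14.4]  turn(6deg) [ 0.26 -0.03  0.01] rows 1.1
```

Call:
servo_tool([
  [[0.5,0.001,0,0.013,0.22,-0.03,0.01],[0.5,0,0,0,0,0,0],[0.5,0,0,0,0,0,0]],
])

```text
time_s: 42.55
position: [0.4422, 0.1723, 0.1225]
tool_rot: [-1.581, -0.001, 1.685]
wrist_force: [0.1, 0.5, -0.4]
grip_width: 0.0473
```

```bash
python3 -c "
from h import *
s=state();print(s['position'],s['tool_rot'],s['time_s'])
go([.438,.172,.076],1.686)
"
```

```text
[0.44218684 0.17228226 0.12247554] [-1.58112831e+00 -1.04911907e-03  1.68508454e+00] 42.55
shift now-axes mm [ 0.1 46.4  4.7]  after-turn axes [ 0.2 46.5  4.2]  turn(6deg) [ 0.1  -0.01  0.01] rows 1.1
```

Call:
servo_tool([
  [[0.5,0,0.01,0.004,0.1,-0.01,0.01],[0.5,0,0.012,0,0,0,0],[0.5,0,0.012,0,0,0,0],[0.5,0,0,0,0,0,0],[0.5,0,0,0,0,0,0]],
])

```text
time_s: 42.97
position: [0.4403, 0.1726, 0.09]
tool_rot: [-1.577, -0.001, 1.687]
wrist_force: [-0.5, -0.1, -0.5]
grip_width: 0.0468
```

```bash
python3 -c "
from h import *
s=state();print(s['position'],s['tool_rot'],s['time_s'])
go([.438,.172,.076],1.686)
"
```

```text
[0.44031262 0.17257366 0.08997138] [-1.57743972e+00 -7.31536606e-04  1.68692115e+00] 42.9667
shift now-axes mm [-0.3 14.   2.5]  after-turn axes [-0.3 14.   2.4]  turn(6deg) [0.06 0.01 0.01] rows 0.3
```

Call:
servo_tool([
  [[0.5,0,0.006,0.0024,0.06,0,0.01],[0.5,0,0.005,0,0,0,0],[0.5,0,0.002,0,0,0,0],[0.5,0,0,0,0,0,0]],
])

```text
time_s: 43.3
position: [0.4384, 0.1726, 0.0769]
tool_rot: [-1.572, 0.0, 1.687]
wrist_force: [-0.5, 0.2, -0.0]
grip_width: 0.0473
```

```bash
python3 -c "
from h import *
s=state();print(s['position'],s['tool_rot'],s['time_s'])
go([.438,.172,.076],1.686)
"
```

```text
[0.43840567 0.17255506 0.07689228] [-1.57229392e+00  2.21760376e-04  1.68716653e+00] 43.3
shift now-axes mm [-0.5  0.9  0.5]  after-turn axes [-0.5  0.9  0.5]  turn(6deg) [ 0.01  0.01 -0.  ] rows 0.0
```

Well aligned; grip.

Call:
servo_tool([
  [[0.7,0,0,0,0,0,0],[1,0,0,0,0,0,0],[1,0,0,0,0,0,0],[1,0,0,0,0,0,0],[1,0,0,0,0,0,0],[1,0,0,0,0,0,0],[1,0,0,0,0,0,0]],
], newtons=30)

```text
time_s: 43.88
position: [0.439, 0.1726, 0.0775]
tool_rot: [-1.574, 0.0, 1.687]
wrist_force: [-0.2, -0.8, -0.8]
grip_width: 0.0149
```

```bash
python3 -c "
from h import *
s=state();print(s['position'],s['tool_rot'],s['time_s'],s['grip_width'],s['wrist_force'])
"
```

```text
[0.43903588 0.17257695 0.07751939] [-1.57369355e+00  3.24722162e-04  1.68733637e+00] 43.8833 0.014901969178053306 [-0.1713372  -0.8451031  -0.75752238]
```

Call:
servo_tool([
  [[1,0,-0.008,0,0,0,0],[1,0,-0.01,0,0,0,0],[1,0,-0.01,0,0,0,0],[1,0,0,0,0,0,0]],
])

```text
time_s: 44.22
position: [0.4388, 0.1723, 0.1071]
tool_rot: [-1.573, 0.001, 1.687]
wrist_force: [0.0, 0.4, -0.9]
grip_width: 0.0153
```

```bash
python3 -c "
from h import *
s=state();print(s['position'],s['tool_rot'],s['time_s'],s['grip_width'],s['wrist_force'])
go([.4385,.1726,.15],1.687)
"
```

```text
[0.43875115 0.17231345 0.10706617] [-1.57260721e+00  8.57605593e-04  1.68745373e+00] 44.2167 0.015347583406851203 [ 0.01689443  0.4001427  -0.89033148]
shift now-axes mm [  0.3 -42.9   0.1]  after-turn axes [  0.3 -42.9   0.2]  turn(6deg) [ 0.02  0.   -0.01] rows 1.0
```

Call:
servo_tool([
  [[1,0,-0.012,0,0,0,0],[1,0,-0.012,0,0,0,0],[1,0,-0.012,0,0,0,0],[1,0,-0.02,0,0,0,0],[1,0,-0.03,0,0,0,0],[1,0,-0.035,0,0,0,0],[1,0,-0.035,0,0,0,0],[1,0,-0.035,0,0,0,0],[1,0,-0.02,0,0,0,0],[1,0,0,0,0,0,0],[1,0,0,0,0,0,0]],
])

```text
time_s: 45.13
position: [0.435, 0.172, 0.3259]
tool_rot: [-1.566, 0.001, 1.687]
wrist_force: [0.2, -0.7, -1.6]
grip_width: 0.0154
```

```bash
python3 -c "
from h import *
s,im=shot('wrist','w26');print(s['position'],s['tool_rot'],s['time_s'],s['grip_width'],s['wrist_force'])
go([.4685,-.0333,.32],1.687)
"
```

```text
[0.43503727 0.17198811 0.32591209] [-1.56640716e+00  7.56085216e-04  1.68744599e+00] 45.1333 0.015413392713131153 [ 0.17824976 -0.74682484 -1.56314643]
shift now-axes mm [-207.8    5.8   -9.5]  after-turn axes [-207.8    5.6   -9.5]  turn(6deg) [-0.05  0.   -0.01] rows 5.0
```

View pics/w26.png

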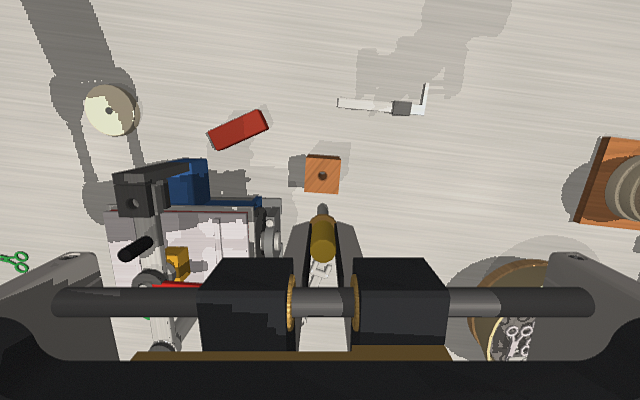

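```bash
python3 -c "
from h import *
p=camera_params('wrist');K=p['intrinsics'];T=np.linalg.inv(p['tool_from_camera'])
for y in (.0715,.0595,.012,-.0295):
    q=K@(T[:3,:3]@[0,y,0]+T[:3,3]);print(y,q[:2]/q[2])
im=cv2.imread('pics/w26.png');cv2.imwrite('pics/w26c.png',cv2.resize(im[190:280,285:360],None,fx=7,fy=7,interpolation=cv2.INTER_CUBIC))
"
```

```text
0.0715 [321.52687666 205.36423881]
0.0595 [321.47554793 209.01807017]
0.012 [321.21497662 227.5668196 ]
-0.0295 [320.86751949 252.30052923]
```

View pics/w26c.png

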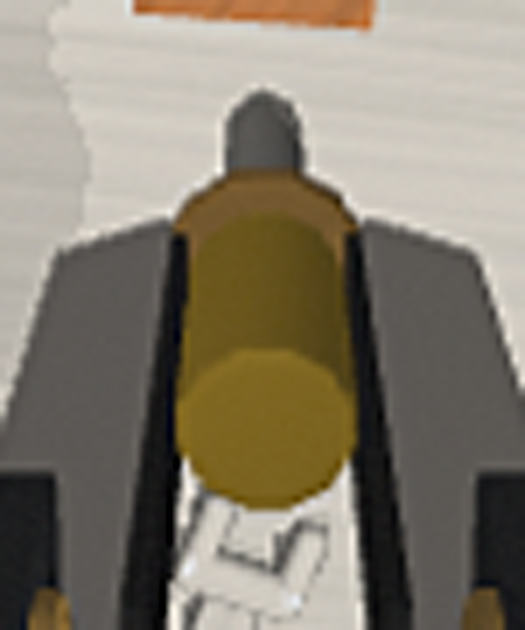

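Call:
servo_tool([
  [[1,-0.02,0,-0.001,-0.05,0,0],[1,-0.035,0,-0.001,0,0,0],[1,-0.035,0,-0.001,0,0,0],[1,-0.035,0,-0.001,0,0,0],[1,-0.035,0,-0.002,0,0,0],[1,-0.025,0,-0.002,0,0,0],[1,-0.015,0,-0.002,0,0,0],[1,0,0,0,0,0,0],[1,0,0,0,0,0,0],[1,0,0,0,0,0,0]],
])

```text
time_s: 46.02
position: [0.4593, -0.031, 0.3023]
tool_rot: [-1.534, -0.011, 1.691]
wrist_force: [0.4, 0.2, -0.4]
grip_width: 0.0153
```

```bash
python3 -c "
from h import *
s,im=shot('wrist','w27');print(s['position'],s['tool_rot'],s['time_s'],s['grip_width'],s['wrist_force'])
go([.4685,-.0333,.30],1.687)
"
```

```text
[ 0.45933649 -0.03104819  0.30232265] [-1.53421291 -0.01059913  1.69115126] 46.0167 0.01533998826272038 [ 0.35934183  0.18359763 -0.42003226]
shift now-axes mm [-3.8  1.9 -9. ]  after-turn axes [-3.7  2.3 -8.9]  turn(6deg) [-0.35  0.05  0.1 ] rows 0.2
```

View pics/w27.png

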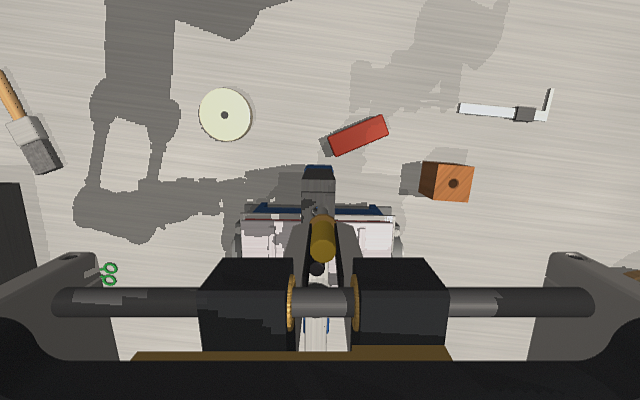

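Call:
servo_tool([
  [[1,-0.0037,0,-0.009,-0.35,0.05,0.1],[1,0,0,0,0,0,0],[1,0,0,0,0,0,0],[1,0,0,0,0,0,0]],
])

```text
time_s: 46.4
position: [0.4669, -0.0286, 0.3007]
tool_rot: [-1.568, -0.003, 1.693]
wrist_force: [0.6, 0.5, 0.1]
grip_width: 0.0153
```

```bash
python3 -c "
from h import *
s=state();print(s['position'],s['tool_rot'],s['time_s'],s['grip_width'],s['wrist_force'])
go([.4685,-.0333,.30],1.687)
"
```

```text
[ 0.46693317 -0.02863956  0.30067864] [-1.56799459 -0.0031057   1.69280477] 46.4 0.01531953089442916 [0.58600055 0.52633963 0.13425309]
shift now-axes mm [-4.8  0.7 -1. ]  after-turn axes [-4.8  0.7 -1. ]  turn(6deg) [-0.03  0.06  0.03] rows 0.1
```

Call:
servo_tool([
  [[1,-0.0045,0,-0.001,-0.03,0.05,0.03],[1,0,0,0,0,0,0],[1,0,0,0,0,0,0],[1,0,0,0,0,0,0]],
])

```text
time_s: 46.73
position: [0.4682, -0.0318, 0.301]
tool_rot: [-1.571, -0.0, 1.69]
wrist_force: [-0.3, 0.1, -1.2]
grip_width: 0.0156
```

```bash
python3 -c "
from h import *
s,im=shot('wrist','w28');print(s['position'],s['tool_rot'],s['time_s'],s['grip_width'],s['wrist_force'])
go([.4685,-.0333,.29],1.687)
cv2.imwrite('pics/w28c.png',cv2.resize(im[150:280,260:390],None,fx=5,fy=5,interpolation=cv2.INTER_CUBIC))
"
```

```text
[ 0.46819007 -0.03182078  0.30103473] [-1.57077993e+00 -9.59284319e-05  1.68988091e+00] 46.7333 0.01558046054172459 [-0.26711282  0.05400774 -1.19915669]
shift now-axes mm [-1.5 11.  -0.1]  after-turn axes [-1.5 11.  -0.1]  turn(6deg) [0.   0.03 0.  ] rows 0.3
```

View pics/w28c.png

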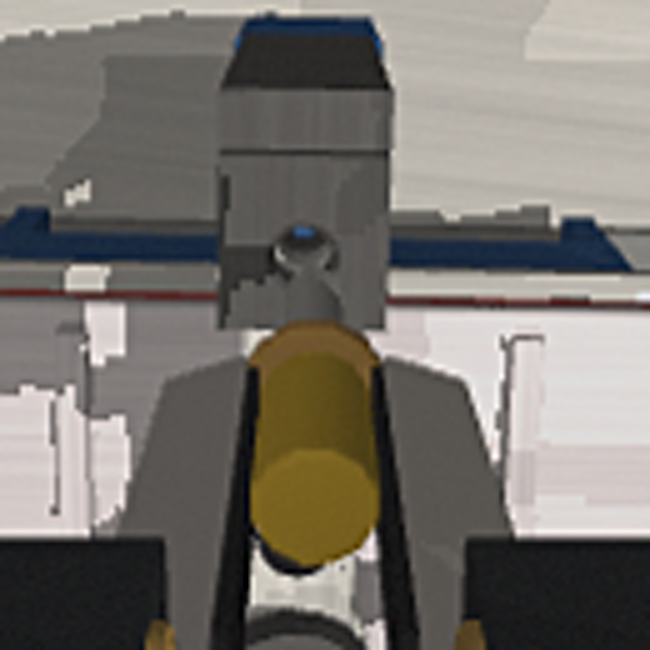

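```bash
python3 -c "
from h import *
c=cam('wrist'); print(onplane(c,260+304/5,150+250/5,.214), onplane(c,260+304/5,150+248/5,.214))
p=camera_params('wrist');K=p['intrinsics'];T=p['tool_from_camera']
for (u,v),y in (((260+304/5,200),.087),((260+314/5,150+505/5),-.0295)):
    d=T[:3,:3]@np.linalg.inv(K)@[u,v,1]; e=T[:3,3]; print(np.round(e+d*(y-e[1])/d[1],4))
"
```

```text
[ 0.46718158 -0.03271899  0.214     ] [ 0.46677091 -0.03276772  0.214     ]
[-0.0008  0.087   0.0011]
[ 0.0011 -0.0295  0.0008]
```

Call:
servo_tool([
  [[1,-0.002,0.002,0,0,0.02,0],[1,0,0.004,0,0,0,0],[1,0,0.004,0,0,0,0],[1,0,0,0,0,0,0],[1,0,0,0,0,0,0]],
])

```text
time_s: 47.2
position: [0.4684, -0.0343, 0.2898]
tool_rot: [-1.57, -0.0, 1.687]
wrist_force: [0.3, -0.3, -1.3]
grip_width: 0.0155
```

```bash
python3 -c "
from h import *
s,im=shot('wrist','w29');print(s['position'],s['tool_rot'],s['time_s'],s['grip_width'],s['wrist_force'])
go([.468,-.0337,.28],1.687)
cv2.imwrite('pics/w29c.png',cv2.resize(im[150:280,260:390],None,fx=5,fy=5,interpolation=cv2.INTER_CUBIC))
"
```

```text
[ 0.46837213 -0.03428563  0.28975676] [-1.57031104e+00 -3.07890733e-04  1.68689321e+00] 47.2 0.01547350562327723 [ 0.25077408 -0.31243461 -1.3330049 ]
shift now-axes mm [0.6 9.7 0.2]  after-turn axes [0.6 9.7 0.2]  turn(6deg) [-0.01 -0.    0.  ] rows 0.2
```

View pics/w29c.png

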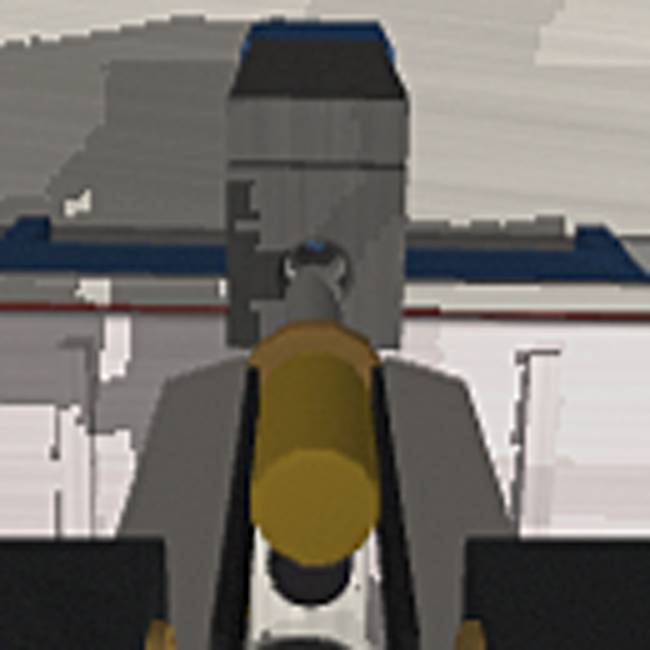

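Call:
servo_tool([
  [[1,0,0.005,0,0,0,0],[1,0,0.005,0,0,0,0],[1,0,0.004,0,0,0,0],[1,0,0,0,0,0,0]],
])

```text
time_s: 47.58
position: [0.4683, -0.0343, 0.2743]
tool_rot: [-1.57, -0.0, 1.687]
wrist_force: [-0.4, -0.3, -1.2]
grip_width: 0.0153
```

```bash
cat >> h.py <<'E'
def st(pos,yaw):
    s=state();print(np.round(s['position'],4),np.round(s['tool_rot'],4),s['time_s'],round(s['grip_width'],4),np.round(s['wrist_force'],1),np.round(s['moment'],2));go(pos,yaw,s)
E
python3 -c "
from h import *
st([.468,-.034,.2255],1.687)
"
```

```text
[ 0.4683 -0.0343  0.2743] [-1.5703e+00 -3.0000e-04  1.6868e+00] 47.5833 0.0153 [-0.4 -0.3 -1.2] [ 0.08 -0.15  0.03]
shift now-axes mm [ 0.3 48.8  0.3]  after-turn axes [ 0.3 48.8  0.3]  turn(6deg) [-0.01 -0.    0.  ] rows 1.2
```

Call:
servo_tool([
  [[1,0,0.004,0,0,0,0],[1,0,0.004,0,0,0,0],[1,0,0.004,0,0,0,0],[1,0,0.003,0,0,0,0],[1,0,0,0,0,0,0]],
])

```text
time_s: 48.0
position: [0.4686, -0.0342, 0.2575]
tool_rot: [-1.571, -0.0, 1.687]
wrist_force: [0.7, 0.2, -0.7]
grip_width: 0.0156
```

```bash
python3 -c "
from h import *
st([.468,-.034,.2255],1.687)
"
```

```text
[ 0.4686 -0.0342  0.2575] [-1.5707e+00 -4.0000e-04  1.6870e+00] 48.0 0.0156 [ 0.7  0.2 -0.7] [ 0.04 -0.2   0.01]
shift now-axes mm [ 0.2 32.   0.6]  after-turn axes [ 0.2 32.   0.6]  turn(6deg) [-0. -0.  0.] rows 0.8
```

Tip is now through the eye (186 mm) with no resistance. Continue.

Call:
servo_tool([
  [[1,0,0.004,0,0,0,0],[1,0,0.004,0,0,0,0],[1,0,0.004,0,0,0,0],[1,0,0.004,0,0,0,0],[1,0,0,0,0,0,0]],
])

```text
time_s: 48.42
position: [0.4686, -0.0342, 0.2398]
tool_rot: [-1.571, -0.0, 1.687]
wrist_force: [-0.2, 0.1, 0.1]
grip_width: 0.0154
```

```bash
python3 -c "
from h import *
st([.468,-.034,.2255],1.687)
"
```

```text
[ 0.4686 -0.0342  0.2398] [-1.5708e+00 -3.0000e-04  1.6870e+00] 48.4167 0.0154 [-0.2  0.1  0.1] [ 0.06 -0.22 -0.02]
shift now-axes mm [ 0.3 14.3  0.6]  after-turn axes [ 0.3 14.3  0.6]  turn(6deg) [ 0. -0.  0.] rows 0.3
```

Call:
servo_tool([
  [[1,0,0.004,0,0,0,0],[1,0,0.004,0,0,0,0],[1,0,0.004,0,0,0,0],[1,0,0.002,0,0,0,0],[1,0,0,0,0,0,0]],
])

```text
time_s: 48.83
position: [0.4687, -0.0343, 0.2254]
tool_rot: [-1.572, 0.0, 1.687]
wrist_force: [-0.2, -0.4, 1.0]
grip_width: 0.0151
```

```bash
python3 -c "
from h import *
st([.468,-.034,.2255],1.687)
"
```

```text
[ 0.4687 -0.0343  0.2254] [-1.5715  0.      1.687 ] 48.8333 0.0151 [-0.2 -0.4  1. ] [ 0.09 -0.03 -0.03]
shift now-axes mm [ 0.3 -0.1  0.7]  after-turn axes [ 0.3 -0.1  0.7]  turn(6deg) [ 0.01  0.   -0.  ] rows 0.0
```

Call:
servo_tool([
  [[1,0,0.003,0,0,0,0],[1,0,0.001,0,0,0,0],[1,0,0,0,0,0,0]],
])

```text
time_s: 49.08
position: [0.4694, -0.0344, 0.226]
tool_rot: [-1.576, 0.002, 1.687]
wrist_force: [-1.0, -0.2, -0.8]
grip_width: 0.0151
```

```bash
python3 -c "
from h import *
st([.468,-.034,.2255],1.687)
"
```

```text
[ 0.4694 -0.0344  0.226 ] [-1.5761  0.0017  1.6872] 49.0833 0.0151 [-1.  -0.2 -0.8] [ 0.08 -0.15  0.  ]
shift now-axes mm [0.5 0.5 1.4]  after-turn axes [0.5 0.5 1.4]  turn(6deg) [ 0.05  0.   -0.02] rows 0.0
```

Call:
servo_tool([
  [[0.8,0,0,0,0,0,0],[0.7,0,0,0,0,0,0],[0.65,0,0,0,0,0,0],[0.65,0,0,0,0,0,0],[0.65,0,-0.01,0,0,0,0],[0.65,0,-0.025,0,0,0,0],[0.65,0,-0.03,0,0,0,0],[0.65,0,-0.03,0,0,0,0],[0.65,0,0,0.03,0,0,0],[0.65,0,0,0.03,0,0,0],[0.65,0,0,0,0,0,0],[0.65,0,0,0,0,0,0]],
])

```text
time_s: 50.08
position: [0.4089, -0.0419, 0.3279]
tool_rot: [-1.576, 0.002, 1.688]
wrist_force: [0.5, 0.5, 1.0]
grip_width: 0.0329
```

```bash
python3 -c "
from h import *
s,im=shot('wrist','w30');st([.468,-.034,.2255],1.687)
s2,a=shot('side','s30');cv2.imwrite('pics/s30c.png',cv2.resize(a[120:270,230:430],None,fx=4,fy=4,interpolation=cv2.INTER_CUBIC))
"
```

```text
[ 0.4088 -0.0418  0.328 ] [-1.5758  0.0024  1.688 ] 50.1333 0.0328 [0.1 0.4 1. ] [ 0.06 -0.13  0.  ]
shift now-axes mm [  1.  102.8 -59.2]  after-turn axes [  0.8 102.5 -59.7]  turn(6deg) [ 0.05  0.01 -0.02] rows 2.8
```

View pics/w30.png

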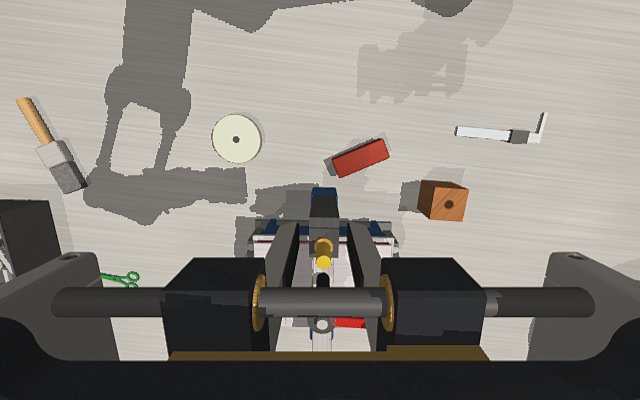

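View pics/s30c.png

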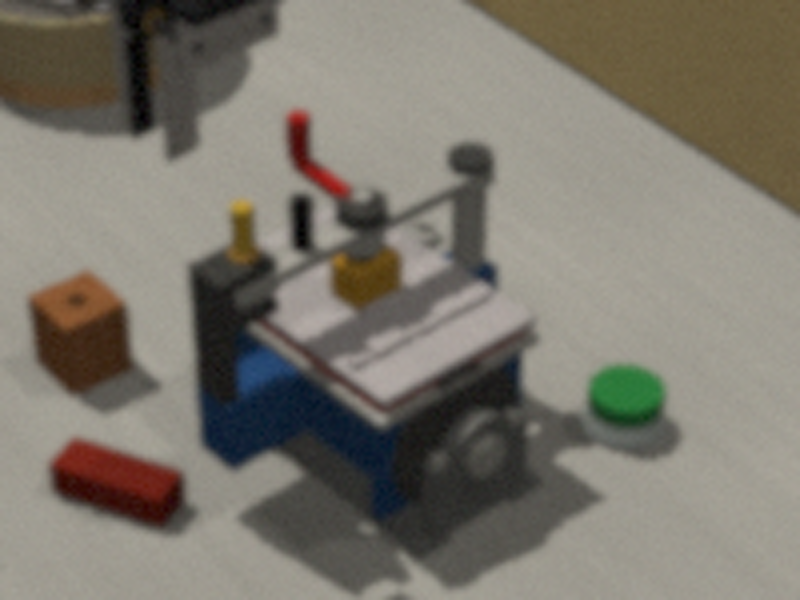

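Call:
servo_tool([
  [[0.5,0,0,0,0,1,0],[0.5,0,0,0,0,1,0],[0.5,0,0,0,0,1,0],[0.5,0,0,0,0,1,0],[0.5,0,0,0,0,1,0],[0.5,0,0,0,0,1,0],[0.5,0,0,0,0,1,0],[0.5,0,0,0,0,1,0],[0.5,0,0,0,0,1,0],[0.5,0,0,0,0,1,0],[0.5,0,0,0,0,1,0],[0.5,0,0,0,0,1,0],[0.5,0,0,0,0,1,0],[0.5,0,0,0,0,1,0],[0.5,0,0,0,0,0.5,0],[0.5,0,0,0,0,0,0],[0.5,0,0,0,0,0,0]],
])

```text
time_s: 51.6
position: [0.4242, -0.0401, 0.3183]
tool_rot: [-1.563, 0.011, 0.1]
wrist_force: [0.0, -0.1, -0.4]
grip_width: 0.0466
```

```bash
python3 -c "
from h import *
st([.573,-.04,.33],.1)
"
```

```text
[ 0.4242 -0.0401  0.3183] [-1.5633  0.0107  0.1   ] 51.6 0.0466 [ 0.  -0.1 -0.4] [-0.06 -0.12 -0.03]
shift now-axes mm [148.  -13.4 -14.6]  after-turn axes [148.1 -11.7 -14.7]  turn(6deg) [-0.07 -0.   -0.1 ] rows 3.6
```

Call:
servo_tool([
  [[0.5,0.02,-0.012,-0.004,-0.07,0,-0.1],[0.5,0.035,0,-0.004,0,0,0],[0.5,0.035,0,-0.003,0,0,0],[0.5,0.035,0,-0.003,0,0,0],[0.5,0.015,0,0,0,0,0],[0.5,0,0,0,0,0,0],[0.5,0,0,0,0,0,0],[0.5,0,0,0,0,0,0]],
])

```text
time_s: 52.27
position: [0.5715, -0.0387, 0.3259]
tool_rot: [-1.569, 0.006, 0.112]
wrist_force: [-0.2, -0.5, -0.1]
grip_width: 0.0468
```

```bash
python3 -c "
from h import *
s,im=shot('wrist','w31');st([.5645,.0513,.213],.1)
c=cam('wrist');print(proj(c,[.5645,.0513,.245]),proj(c,[.572,-.0233,.235]))
"
```

```text
[ 0.5711 -0.0387  0.326 ] [-1.5692  0.0064  0.1115] 52.3167 0.0472 [ 0.2 -0.4 -0.7] [ 0.04 -0.11 -0.05]
shift now-axes mm [  4.2 113.1  90. ]  after-turn axes [  2.5 113.   90.3]  turn(6deg) [-0.01  0.11 -0.06] rows 3.5
[327.22084907 107.02659313] [325.91201103 186.34301086]
```

View pics/w31.png

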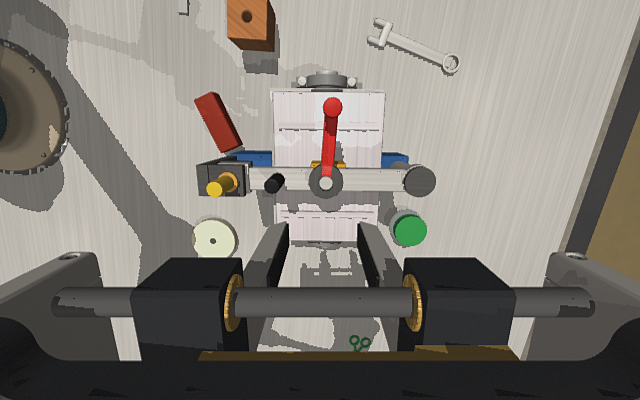

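```bash
python3 -c "
from h import *
c=cam('wrist');k=onplane(c,332.5,106,.245);h=onplane(c,325.5,184,.24);print(k,h)
d=k-h;print(np.linalg.norm(d[:2]),np.arctan2(d[1],d[0])-np.pi/2)
go([k[0],k[1],.213],.1)
"
```

```text
[0.56911304 0.05270202 0.245     ] [ 0.57117728 -0.0199716   0.24      ]
0.0727029304375595 0.02839659703206232
shift now-axes mm [  9.  113.1  90.9]  after-turn axes [  7.2 113.   91.2]  turn(6deg) [-0.01  0.11 -0.06] rows 3.5
```

Call:
servo_tool([
  [[0.5,0.004,0,0.015,0,0.3,-0.06],[0.5,0.004,0,0.03,0,0.1,0],[0.5,0,0.01,0.03,0,0,0],[0.5,0,0.025,0.012,0,0,0],[0.5,0,0.025,0,0,0,0],[0.5,0,0.01,0,0,0,0],[0.5,0,0,0,0,0,0],[0.5,0,0,0,0,0,0]],
])

```text
time_s: 52.98
position: [0.5636, 0.0498, 0.2598]
tool_rot: [-1.571, -0.006, 0.065]
wrist_force: [0.7, 0.0, -0.4]
grip_width: 0.0474
```

```bash
python3 -c "
from h import *
s,im=shot('wrist','w32');st([.569,.052,.214],.06)
c=cam('wrist');print(proj(c,[.569,.052,.245]))
"
```

```text
[0.5638 0.0496 0.2602] [-1.5714 -0.0062  0.0646] 53.0333 0.0472 [-0.2  0.8 -0.2] [-0.06 -0.06 -0.02]
shift now-axes mm [ 5.  46.2  2. ]  after-turn axes [ 5.3 46.2  2. ]  turn(6deg) [0.01 0.04 0.06] rows 1.1
[329.81079276 224.5181944 ]
```

View pics/w32.png

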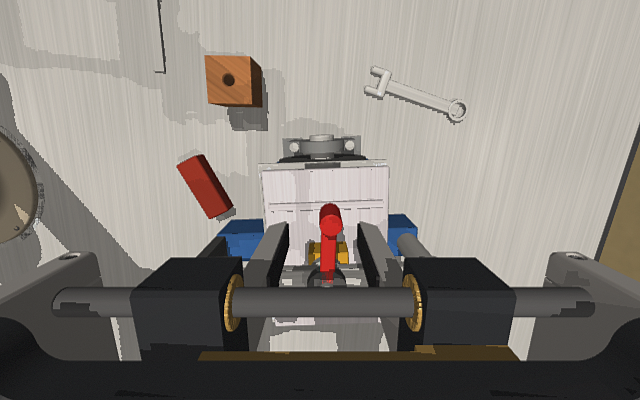

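Knob top at (330,225), as predicted. Descend and grip.

Call:
servo_tool([
  [[0.5,0.005,0,0.002,0,0,0.06],[0.5,0,0.012,0,0,0,0],[0.5,0,0.015,0,0,0,0],[0.5,0,0.012,0,0,0,0],[0.5,0,0,0,0,0,0],[0.5,0,0,0,0,0,0]],
])

```text
time_s: 53.53
position: [0.5763, 0.0492, 0.2291]
tool_rot: [-1.573, -0.016, 0.06]
wrist_force: [-0.0, -0.2, -0.2]
grip_width: 0.0472
```

```bash
python3 -c "
from h import *
st([.569,.052,.216],.06)
"
```

```text
[0.5763 0.0492 0.2291] [-1.5733 -0.0161  0.0598] 53.5333 0.0472 [-0.  -0.2 -0.2] [-0.03 -0.07 -0.04]
shift now-axes mm [-7.4 13.   3.3]  after-turn axes [-7.2 13.1  3.3]  turn(6deg) [ 0.02 -0.    0.15] rows 0.4
```

Call:
servo_tool([
  [[0.5,-0.006,0,0.003,0,0,0.13],[0.5,0,0.006,0,0,0,0],[0.5,0,0.005,0,0,0,0],[0.5,0,0,0,0,0,0],[0.5,0,0,0,0,0,0]],
])

```text
time_s: 53.95
position: [0.5725, 0.0515, 0.221]
tool_rot: [-1.574, -0.008, 0.059]
wrist_force: [-0.4, -0.6, -0.4]
grip_width: 0.0469
```

```bash
python3 -c "
from h import *
st([.569,.052,.216],.06)
"
```

```text
[0.5725 0.0515 0.221 ] [-1.5738 -0.0076  0.0588] 53.95 0.0469 [-0.4 -0.6 -0.4] [-0.03 -0.12 -0.01]
shift now-axes mm [-3.5  4.9  0.7]  after-turn axes [-3.5  5.   0.7]  turn(6deg) [ 0.03 -0.01  0.07] rows 0.1
```

Call:
servo_tool([
  [[0.5,-0.003,0.003,0.001,0,0,0.06],[0.6,0,0,0,0,0,0],[1,0,0,0,0,0,0],[1,0,0,0,0,0,0],[1,0,0,0,0,0,0],[1,0,0,0,0,0,0],[1,0,0,0,0,0,0]],
], newtons=40)

```text
time_s: 54.53
position: [0.5693, 0.0525, 0.218]
tool_rot: [-1.574, -0.001, 0.059]
wrist_force: [0.5, 1.1, -0.2]
grip_width: 0.0174
```

```bash
cat >> h.py <<'E'
def camj():
    s=state(); A=np.array([.572,-.0228]); d=s['position'][:2]-A; a=np.arctan2(d[1],d[0])
    print(np.round(s['position'],4),np.round(s['tool_rot'],3),s['time_s'],np.round(s['wrist_force'],1),np.round(s['moment'],2),'r %.4f ang %.3f joint %.3f'%(np.linalg.norm(d),a,np.pi/2+.1-a),'yaw err %.3f'%(a-np.pi/2-s['tool_rot'][2]), s['grip_width'])
E
python3 -c "
from h import *
camj()"
```

```text
[0.5693 0.0525 0.218 ] [-1.574e+00 -1.000e-03  5.900e-02] 54.5333 [ 0.5  1.1 -0.2] [-0.06 -0.06  0.03] r 0.0753 ang 1.606 joint 0.065 yaw err -0.024 0.01742382568344244
```

Call:
servo_tool([
  [[1,0.0063,0,-0.0003,0,0.8,0],[1,0.0063,0,-0.0003,0,0.8,0],[1,0.0063,0,-0.0003,0,0.8,0],[1,0.0063,0,-0.0003,0,0.8,0],[1,0.0063,0,-0.0003,0,0.8,0],[1,0,0,0,0,0,0],[1,0,0,0,0,0,0]],
])

```text
time_s: 55.12
position: [0.6014, 0.0476, 0.218]
tool_rot: [-1.573, -0.003, -0.374]
wrist_force: [-1.1, 0.4, 1.4]
grip_width: 0.0177
```

```bash
python3 -c "
from h import *
camj()"
```

```text
[0.6014 0.0476 0.218 ] [-1.573 -0.003 -0.374] 55.1167 [-1.1  0.4  1.4] [0.08 0.22 0.11] r 0.0763 ang 1.175 joint 0.496 yaw err -0.021 0.017689515893685902
```

Call:
servo_tool([
  [[1,0.0063,0,-0.0003,0,0.8,0],[1,0.0063,0,-0.0003,0,0.8,0],[1,0.0063,0,-0.0003,0,0.8,0],[1,0.0063,0,-0.0003,0,0.8,0],[1,0.0063,0,-0.0003,0,0.8,0],[1,0,0,0,0,0,0],[1,0,0,0,0,0,0]],
])

```text
time_s: 55.7
position: [0.6274, 0.03, 0.218]
tool_rot: [-1.571, -0.005, -0.793]
wrist_force: [1.2, -0.6, 0.1]
grip_width: 0.0173
```

```bash
python3 -c "
from h import *
camj()"
```

```text
[0.6274 0.03   0.218 ] [-1.571 -0.005 -0.793] 55.7 [ 1.2 -0.6  0.1] [0.08 0.07 0.07] r 0.0765 ang 0.761 joint 0.910 yaw err -0.016 0.017303008693683324
```

Call:
servo_tool([
  [[1,0.0063,0,-0.0003,0,0.8,0],[1,0.0063,0,-0.0003,0,0.8,0],[1,0.0063,0,-0.0003,0,0.8,0],[1,0.0063,0,-0.0003,0,0.8,0],[1,0.0063,0,-0.0003,0,0.8,0],[1,0,0,0,0,0,0],[1,0,0,0,0,0,0]],
])

```text
time_s: 56.28
position: [0.6438, 0.0042, 0.218]
tool_rot: [-1.567, -0.006, -1.204]
wrist_force: [2.1, -1.5, -1.4]
grip_width: 0.0172
```

```bash
python3 -c "
from h import *
camj()"
```

```text
[0.6438 0.0042 0.218 ] [-1.567 -0.006 -1.204] 56.2833 [ 2.1 -1.5 -1.4] [ 0.08 -0.15  0.18] r 0.0767 ang 0.360 joint 1.311 yaw err -0.007 0.01722016126010651
```

Call:
servo_tool([
  [[1,0.0063,0,-0.0004,0,0.8,0],[1,0.0063,0,-0.0004,0,0.8,0],[1,0.0063,0,-0.0004,0,0.8,0],[1,0,0,0,0,0,0],[1,0,0,0,0,0,0]],
])

```text
time_s: 56.7
position: [0.6482, -0.013, 0.218]
tool_rot: [-1.562, -0.006, -1.444]
wrist_force: [2.9, -1.4, -1.6]
grip_width: 0.0174
```

```bash
python3 -c "
from h import *
camj()"
```

```text
[ 0.6482 -0.013   0.218 ] [-1.562 -0.006 -1.444] 56.7 [ 2.9 -1.4 -1.6] [-0.03 -0.21  0.21] r 0.0768 ang 0.127 joint 1.543 yaw err 0.001 0.017436355340148698
```

Call:
servo_tool([
  [[1,0.003,0,0,0,0.2,0],[1,0.003,0,0,0,0.2,0],[1,0,0,0,0,0,0]],
])

```text
time_s: 56.95
position: [0.6485, -0.0161, 0.218]
tool_rot: [-1.562, -0.002, -1.482]
wrist_force: [2.8, -2.6, -0.6]
grip_width: 0.0173
```

```bash
python3 -c "
from h import *
camj()"
```

```text
[ 0.6485 -0.0161  0.218 ] [-1.562 -0.002 -1.482] 56.95 [ 2.8 -2.6 -0.6] [-0.44 -0.24  0.19] r 0.0768 ang 0.087 joint 1.583 yaw err -0.002 0.01728655568243551
```

Call:
servo_tool([
  [[1,0.004,0,0,0,0.1,0],[1,0.004,0,0,0,0,0],[1,0.002,0,0,0,0,0],[1,0,0,0,0,0,0]],
])

```text
time_s: 57.28
position: [0.6483, -0.0159, 0.2181]
tool_rot: [-1.562, 0.016, -1.488]
wrist_force: [2.5, -1.5, -1.6]
grip_width: 0.0177
```

```bash
python3 -c "
from h import *
camj()"
```

```text
[ 0.6483 -0.0159  0.2181] [-1.562  0.016 -1.488] 57.2833 [ 2.5 -1.5 -1.6] [-1.03 -0.31  0.03] r 0.0766 ang 0.090 joint 1.581 yaw err 0.007 0.017669799805333918
```

Call:
servo_tool([
  [[0.8,0,0,0,0,0,0],[0.7,0,0,0,0,0,0],[0.6,0,0,0,0,0,0],[0.6,0,0,0,0,0,0],[0.6,0,-0.02,0,0,0,0],[0.6,0,-0.03,0,0,0,0],[0.6,0,-0.035,0,0,0,0],[0.6,0,-0.035,-0.03,0,0,0],[0.6,0,0,-0.035,0,0,0],[0.6,0,0,-0.035,0,0,0],[0.6,0,0,-0.035,0,0,0],[0.6,0,0,-0.035,0,0,0],[0.6,0,0,0,0,0,0],[0.6,0,0,0,0,0,0]],
])

```text
time_s: 58.45
position: [0.469, -0.0323, 0.3382]
tool_rot: [-1.577, 0.018, -1.49]
wrist_force: [0.7, 0.0, 0.3]
grip_width: 0.0376
```

```bash
python3 -c "
from h import *
s,im=shot('wrist','w33');st([.47,-.03,.33],-1.47)
s2,a=shot('side','s33');cv2.imwrite('pics/s33c.png',cv2.resize(a[130:270,230:430],None,fx=4,fy=4,interpolation=cv2.INTER_CUBIC))
shot('top','t33')
"
```

```text
[ 0.4689 -0.0322  0.3385] [-1.5775  0.0177 -1.4901] 58.5 0.0375 [-1.1 -0.1 -1.1] [0.02 0.04 0.02]
shift now-axes mm [-1.9  8.5  1.4]  after-turn axes [-2.1  8.5  1.3]  turn(6deg) [ 0.06 -0.19 -0.17] rows 0.2
```

View pics/w33.png

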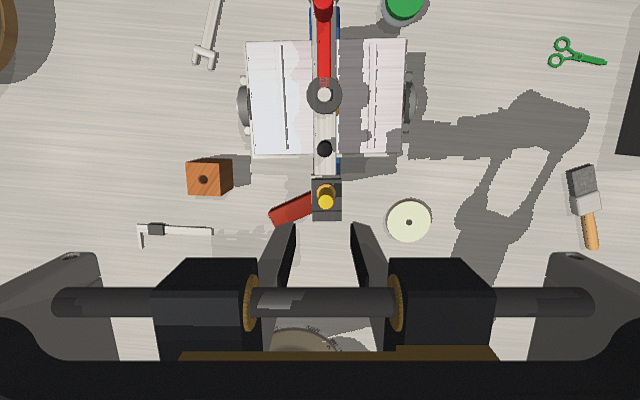

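View pics/s33c.png

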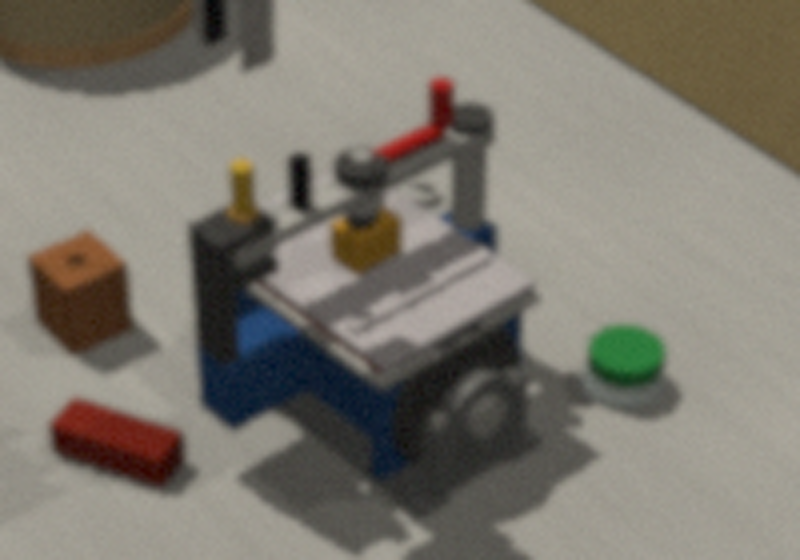

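View pics/t33.png

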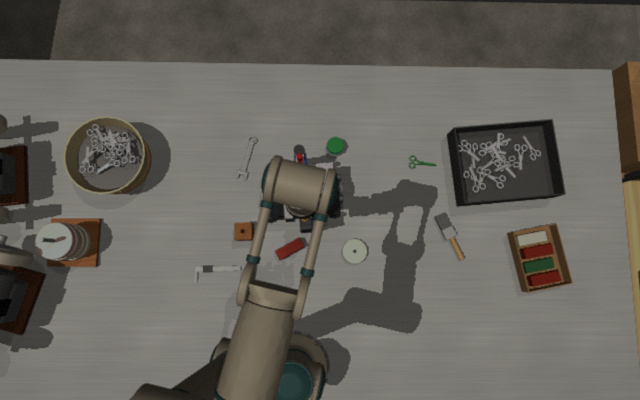

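```bash
python3 -c "
from h import *
a=cv2.imread('pics/s33.png');b=cv2.imread('pics/s30.png')
o=np.vstack([cv2.resize(x[180:240,280:370],None,fx=5,fy=5,interpolation=cv2.INTER_CUBIC) for x in (a,)]+[cv2.resize(b[190:250,280:370],None,fx=5,fy=5,interpolation=cv2.INTER_CUBIC)])
cv2.imwrite('pics/cmp.png',o)
im=cv2.imread('pics/w33.png');cv2.imwrite('pics/w33c.png',cv2.resize(im[25:170,232:424],None,fx=4,fy=4,interpolation=cv2.INTER_NEAREST))
"
```

```text
(no output)
```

View pics/cmp.png

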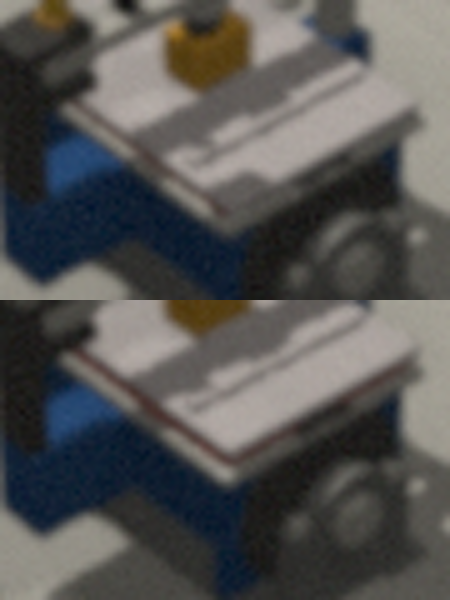

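View pics/w33c.png

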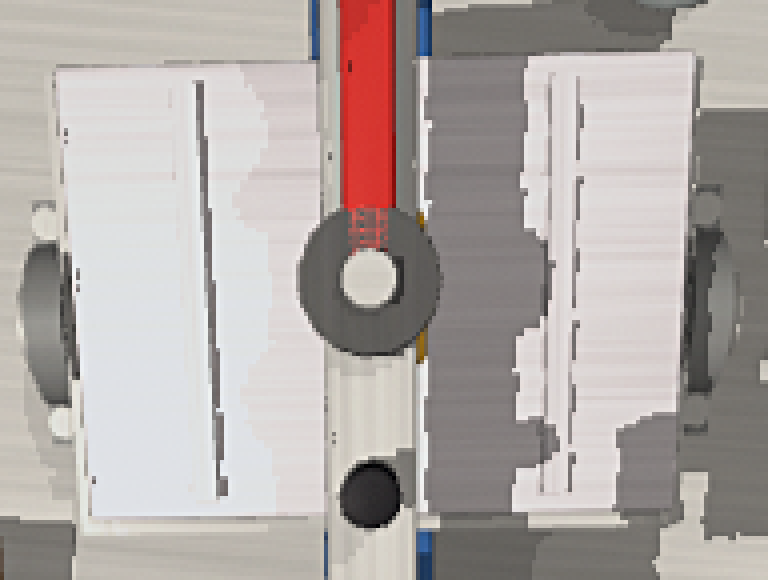

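```bash
python3 -c "
from h import *
from scipy.optimize import least_squares
s=dict(position=np.array([.4689,-.0322,.3384]),tool_rot=np.array([-1.5775,.0178,-1.4901]));c=cam('wrist',s)
o=np.array([[.072,.102,0],[.072,-.102,0],[-.072,-.102,0],[-.072,.102,0]])
uv=[(232+u/4,25+v/4) for u,v in [(56,66),(694,52),(674,509),(90,516)]]
f=lambda q:np.concatenate([proj(c,rpy(q[3:])@x+q[:3])-u for x,u in zip(o,uv)])
r=least_squares(f,[.572,-.023,.13,0,0,.1]);print(np.round(r.x,4),np.round(r.fun,1))
f2=lambda q:np.concatenate([proj(c,rpy([0,0,q[3]])@x+q[:3])-u for x,u in zip(o,uv)])
r=least_squares(f2,[.572,-.023,.13,.1]);print(np.round(r.x,4),np.round(r.fun,1))
# side-cam: predict plate bottom & gasket-ledge visibility
S=cam('side')
for z in (.121,.125,.126):print(z,[np.round(proj(S,rpy([0,0,.1])@[sx*.072,sy*.102,0]+[.573,-.0235,z]),1) for sx,sy in ((-1,1),(-1,-1),(1,-1))])
"
```

```text
[ 0.5753 -0.0238  0.1262  0.0045  0.029   0.0981] [ 0.3 -0.1  0.1 -0.1 -0.2 -0.1 -0.2  0.4]
[ 0.5749 -0.0237  0.1256  0.0976] [ 0.  -0.1  0.4 -0.3 -0.8  0.   0.3  0.4]
0.121 [array([279.1, 189.6]), array([324.6, 223.1]), array([362.7, 201.6])]
0.125 [array([279. , 188.5]), array([324.6, 221.9]), array([362.8, 200.5])]
0.126 [array([279. , 188.2]), array([324.6, 221.7]), array([362.8, 200.2])]
```

Call:
servo_tool([
  [[0.6,0.03,-0.02,-0.02,0,0,0],[0.6,0.035,-0.01,-0.02,0,0,0],[0.6,0.035,0,-0.02,0,0,0],[0.6,0.035,0,-0.02,0,0,0],[0.6,0.035,0,-0.01,0,0,0],[0.6,0.035,0,0,0,0,0],[0.6,0.035,0,0,0,0,0],[0.6,0.035,0,0,0,0,0],[0.6,0,0,0,0,0,0],[0.6,0,0,0,0,0,0]],
])

```text
time_s: 59.43
position: [0.4167, -0.3317, 0.3568]
tool_rot: [-1.579, 0.023, -1.478]
wrist_force: [0.0, 0.0, -0.8]
grip_width: 0.0374
```

```bash
python3 -c "
from h import *
s,a=shot('side','s34');t,b=shot('top','t34');print(s['position'],s['time_s'])
o=np.vstack([cv2.resize(a[120:260,235:415],(720,560),interpolation=cv2.INTER_CUBIC)])
cv2.imwrite('pics/s34c.png',o)
cv2.imwrite('pics/t34c.png',cv2.resize(b[115:265,215:450],None,fx=3.4,fy=3.4,interpolation=cv2.INTER_CUBIC))
"
```

```text
[ 0.41668396 -0.33166829  0.35684275] 59.4333
```

View pics/s34c.png

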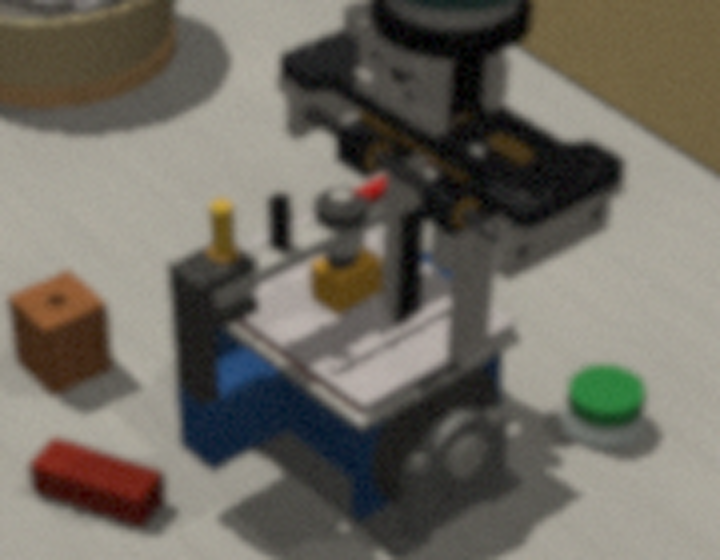

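View pics/t34c.png

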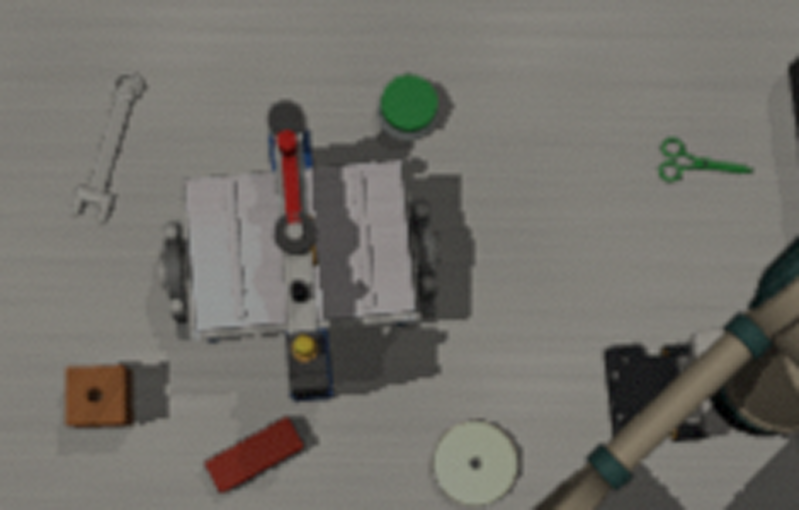

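```bash
python3 -c "
from h import *
s=dict(position=np.array([.4689,-.0322,.3384]),tool_rot=np.array([-1.5775,.0178,-1.4901]));c=cam('wrist',s)
print('pin top',tri([(c,326,202),(cam('side'),290.3,171)]))
print('knob', tri([(cam('top'),215+287/3.4,115+142/3.4),(cam('side'),230+441/4,130+84/4)]))
"
```

```text
pin top (array([ 0.46909642, -0.03407292,  0.25381929]), [array([ 1. , -1.1]), array([-0.5, -0.1])])
knob (array([ 0.64532834, -0.01794119,  0.24269564]), [array([ 0.3, -0.4]), array([-0.5,  0.1])])
```

```bash
python3 -c "
from plant import *
print(finish_job())"
```

```text
the job is handed in; nothing more can be done
None
```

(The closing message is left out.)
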